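Put the scraper away and find the fullest screw tin

TASK

The flat scraper has been left lying across two of the three screw tins: slide it edge first into the slot of its wooden holder, fully home, and let go of it. Then heft the tins one after the other from the robot's left to its right, lifting each straight up a little and setting it back upright where it stood, to feel which one is heaviest. Finish holding the heaviest tin up in the gripper, upright and still, a good hand's breadth higher than the lids of the other two, which stay standing in their places; leave everything else on the bench alone.

Things in the scene. Friction and masses are not known exactly. Their poses are not given: they have to be found in the camera images.
- scraper: Flat scraper, 0.22 kg: steel plate 190 (x) x 70 (y) x 4 mm, dark wooden bar handle above its rear half. Origin: centre of the plate's underside; x points to its free front edge (95 mm away), z up. At the start it lies flat, handle up, across the lids of the middle and the right-hand tin, front edge to the right, underside 84 mm above the bench.
- scraper_grip (a point): Middle of the scraper's handle bar. The bar is 70 mm long (along the scraper's x), 20 mm wide (y, grip it across this) and 24 mm high, its middle 44 mm above the plate's underside and 55 mm behind the scraper's origin; it stands on two thin posts with a 28 mm gap between plate and bar.
- scraper_edge (a point): Middle of the scraper's front edge, the edge that goes into the slot (half-way up the 4 mm plate).
- holder: Pale wooden scraper holder, fixed: base board 240 x 120 x 18 mm with a slotted block 110 deep x 120 wide on its far part, top 52 mm above the bench. Origin: on the bench, under the middle of the slot's mouth; x points into the slot, away from the robot. The base reaches from 130 mm in front of the mouth to 110 mm behind it and carries the scraper's rear.
- slot_mouth (a point): Middle of the slot's mouth, on the slot's floor (the base board's top, 18 mm above the bench). The slot is level, opens towards the robot, is 78 mm wide, 12 mm high and 100 mm deep to a stop. With the scraper's edge at the stop, the front end of its handle bar is 15 mm before the block.
- board: Pale wooden board 100 (x) x 330 (y) x 12 mm, fixed to the bench, on which the three tins stand in a row along its y. Origin: centre of its underside; its top is 12 mm above the bench; y points to the robot's left. It may be turned up to 0.3 rad.
- tin_a: One of three closed screw tins that look exactly alike: plain metal cylinder, 58 mm diameter, 72 mm high, flat lid. Origin: centre of its underside, z up. They stand in a row on the board, about 125 mm apart; which stands left, in the middle or right changes. One is much fuller: it weighs 0.54 to 0.69 kg, the other two 0.21 to 0.36 kg each.
- tin_b: One of three closed screw tins that look exactly alike: plain metal cylinder, 58 mm diameter, 72 mm high, flat lid. Origin: centre of its underside, z up. They stand in a row on the board, about 125 mm apart; which stands left, in the middle or right changes. One is much fuller: it weighs 0.54 to 0.69 kg, the other two 0.21 to 0.36 kg each.
- tin_c: One of three closed screw tins that look exactly alike: plain metal cylinder, 58 mm diameter, 72 mm high, flat lid. Origin: centre of its underside, z up. They stand in a row on the board, about 125 mm apart; which stands left, in the middle or right changes. One is much fuller: it weighs 0.54 to 0.69 kg, the other two 0.21 to 0.36 kg each.
- tape_measure: Black tape measure 60 x 36 x 50 mm, bystander, between board and holder. Origin: underside.
- wedge: Wooden strip 110 x 30 x 22 mm, bystander, between board and holder. Origin: underside.
- jar: Glass jar, 60 mm diameter, 90 mm high, bystander beyond the board. Origin: underside.
- glue: White glue bottle, 56 mm diameter, 160 mm high, bystander at the far side. Origin: underside.
- hammer: Hammer lying on the bench, bystander beyond the board.
- screwdriver: Screwdriver lying on the bench, bystander to the left of the board.
- offcut: Wooden offcut 60 x 110 x 35 mm, bystander to the left of the board. Origin: underside.
Things that resemble listed ones, but are neither listed nor needed, are in the scene too. What is shaped like the tin_a but orange, pink or turquoise is not meant.

How it is judged:
By the outcome, as a careful person would: the job done as asked, in the order asked, and still so for the second after the job is handed in, while the arm keeps its last pose, push and grip.
It also fails if it takes over 72 s, if anything falls off the work surface, if the arm or the gripper's body presses on something with over 40 N, if the wrist force passes 120 N, or if a joint passes its speed limit or range.

ROBOT

A 6-joint arm with a two-finger parallel gripper is mounted at the origin on the work surface. World frame = base frame: x ahead of the robot, y to its left, z up, the work surface at z = 0. Lengths are in mm, angles in rad, forces in N, time in s.
With the tool pointing down it reaches from about 350 to 925 mm from the base axis. Payload 6.4 kg.
Tool frame: the origin (TCP) lies midway between the tips of the shut fingers; the grasp point (between the pads) lies r.grasp_offset behind it (r.grasp_offset is the distance from the TCP to the grasp point, in mm); z points along the fingers, y is the line along which they close (so a half turn about z gives the same grasp; the last joint's range is limited). The gripper opens to 94 mm and grips with 3 to 60 N. Pads are 16 mm wide; open, the fingers measure 119 mm over their backs; the gripper's body (75 mm by 177 mm) begins 78 mm behind the grasp point.
Start: joints at [-1.523, 0.245, 1.558, -0, 1.339, -0.174], TCP at [142.995, -634.087, 205.455] pointing down, gripper open.
Joint ranges: [-3.13, 3.13], [-1.02, 2.26], [0.13, 2.54], [-0.95, 4.09], [0.21, 2.88], [-2.74, 2.74]. Speed limits (rad/s): [2.57, 2.57, 3.14, 3.14, 3.14, 3.14].

INTERFACE

Orientations are given as a rotation vector (axis times angle).
In Python, from bench import r, eyes, close_job gives the robot as it stands. The module is installed in compiled form; this text tells all that it offers.
- The arm moves only by the tool servo_tool, never from a script. Its argument "commands" is a list of rows, each an object of numbers: "wx", "wy", "wz": the turn, a rotation vector about the world's x, y, z in rad; "x", "y", "z": the shift along the world's x, y, z in m; "claw": the closure, from 0 (fully open) to 1 (shut). In form: [{"wx": .., "wy": .., "wz": .., "x": .., "y": .., "z": .., "claw": ..}, ...]. A call has 1 to 12 rows; each row is the pose to reach, as a shift and turn from the pose commanded when the call began; what a row does not reach only later rows make up. A row lasts 1/12 s, in which the tool goes at most 41.7 mm and 7.16 degrees, less where a joint would pass 70% of its speed; a pose out of reach is approached as far as the arm can. A call with a gripper value outside its range is refused whole. The fingers move at their own pace and stop on an object; the grip force is fixed at half the most. Time passes only in rows, so rows that repeat a pose let the fingers close. It gives the time, the measured TCP pose, the force, the opening and the grip force at its end, in the units of the state.
- r.observe(): the state, without advancing time (a new reading comes with each control period).
- eyes.camera(name): name is "scene" or "side" or "wrist"; returns the picture (480x640x3 uint8, red, green, blue); there is no depth.
- eyes.camera_model(name): a dict with "intrinsics" (3x3 intrinsics, pixels), "world_from_camera" (4x4, takes a point from camera to world coordinates). Camera axes: x right, y up, looking along -z (the intrinsics and any distortion apply to the point x, -y, -z); pixel columns grow to the right and rows downward; lengths in mm; the calibration is good to about 2 mm. A picture is of the moment at which its call begins: read the wrist's pose just before it. camera_model takes no time and is no camera call; for the wrist camera it gives the pose at the moment of the call.
- close_job(): hands the job in; it is judged then, once.
The state is a dict: "time_s": time; "q": joint angles; "dq": joint speeds; "tau": joint torques, N m; "eef_pos": TCP position; "tool_rot": TCP orientation; "ft_force": force on the tool from outside, world axes, zero at the start; "wrist_torque": the same for the moment, N m; "grip_width": opening from 0.0 (shut) to 1.0 (fully open); "grip_force": force on a finger pad.
Only numpy, scipy, OpenCV 4.12 (cv2) and the standard library are available. Lean on these libraries where they do the work, as an engineer would, in place of code of your own. Each camera call takes 0.05 s, during which the arm holds its last target. There are 200 camera calls.

## Working session

There is one attempt and no reset: what is moved stays moved. The work goes in short steps, Python scripts to look and compute and a tool call to move; the robot and the scene stay as the last step left them, time stands still between calls to the robot, and variables do not carry over. Pictures are saved under pics/ and viewed, at most 10 in all, crops included, and the job is handed in when it is done.

Besides the shell and the picture viewer there is one more tool, called after "Request:" in YAML: its name, and indented under it one key for each argument. servo_tool: Moves the arm, as the interface text tells. Its arguments: {"type":"object","properties":{"commands":{"type":"array","items":{"type":"object","properties":{"wx":{"type":"number"},"wy":{"type":"number"},"wz":{"type":"number"},"x":{"type":"number"},"y":{"type":"number"},"z":{"type":"number"},"claw":{"type":"number"}}}}},"required":["commands"]}

```bash
mkdir -p pics
python3 - <<'E'
from bench import r, eyes
import cv2,numpy as np
s=r.observe();print(s, r.grasp_offset)
for n in("scene","side"):
    m=eyes.camera_model(n);print(n,np.round(m["intrinsics"],1).tolist(),np.round(m["world_from_camera"],3).tolist(),[k for k in m])
    im=eyes.camera(n);cv2.imwrite(f"pics/{n}0.png",im[:,:,::-1])
E
```

```text
{'time_s': 0.0, 'q': array([-1.52311378e+00,  2.45779561e-01,  1.55897267e+00,  3.95884511e-06,
        1.33870753e+00, -1.74057318e-01]), 'dq': array([-0.00041378,  0.00167034, -0.00125007, -0.00151461, -0.00110055,
        0.00107812]), 'tau': array([ 2.51791738e-03, -4.15832448e+01, -3.14602232e+01,  6.85797120e-02,
        3.32141714e-02, -1.52861794e-04]), 'eef_pos': array([ 142.95819861, -633.4828881 ,  204.38966447]), 'tool_rot': array([-3.12045242e+00, -3.47387461e-01, -1.91121462e-04]), 'ft_force': array([-0.49526546, -0.22509196,  0.28871294]), 'wrist_torque': array([-0.03410215, -0.0237287 ,  0.01934276]), 'grip_force': 0.0, 'grip_width': 0.999780215665046} 18.8
scene [[519.6, 0.0, 331.3], [0.0, 519.6, 236.3], [0.0, 0.0, 1.0]] [[-0.912, -0.336, 0.233, 803.242], [0.409, -0.762, 0.503, 565.938], [0.009, 0.554, 0.832, 958.771], [0.0, 0.0, 0.0, 1.0]] ['intrinsics', 'world_from_camera']
side [[467.7, 0.0, 323.7], [0.0, 467.7, 233.1], [0.0, 0.0, 1.0]] [[0.989, 0.113, -0.097, 450.511], [-0.148, 0.661, -0.736, -616.251], [-0.019, 0.742, 0.67, 734.846], [0.0, 0.0, 0.0, 1.0]] ['intrinsics', 'world_from_camera']
```

View pics/scene0.png

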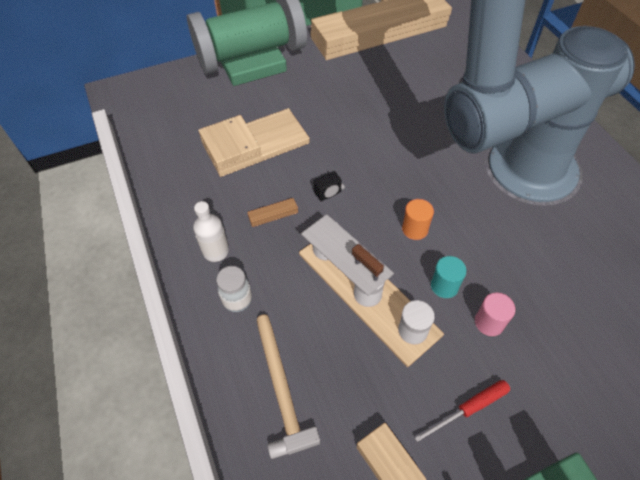

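View pics/side0.png

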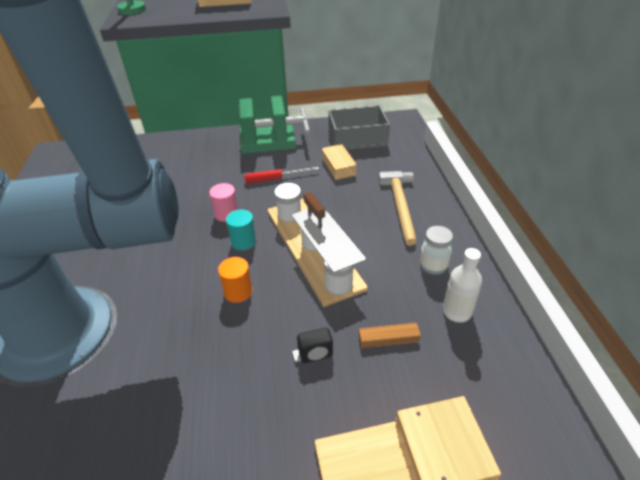

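The scene view shows the scraper, handle at (367,260) and front edge around (302-328,218-240), on the board. The left tin is at (417,322) and the holder at (253,142). The side view agrees. Next I'll measure with masks and rays.

```bash
cat > h.py <<'E'
import cv2,numpy as np
from bench import r,eyes
def ray(m,uv,z):
    K,T=m["intrinsics"],m["world_from_camera"]
    d=np.linalg.inv(K)@[uv[0],uv[1],1]; d=T[:3,:3]@(d*[1,-1,-1]); o=T[:3,3]
    return o+d*(z-o[2])/d[2]
def proj(m,p):
    T=m["world_from_camera"]; c=T[:3,:3].T@(np.array(p)-T[:3,3]); c=c*[1,-1,-1]; u=m["intrinsics"]@c; return u[:2]/u[2]
def blobs(mask,amin):
    mask=cv2.morphologyEx(mask.astype(np.uint8)*255,cv2.MORPH_OPEN,np.ones((2,2)))
    c,_=cv2.findContours(mask,cv2.RETR_EXTERNAL,cv2.CHAIN_APPROX_NONE)
    return [k for k in c if cv2.contourArea(k)>amin]
E
python3 - <<'E'
from h import *
for n in("scene","side"):
    im=cv2.imread(f"pics/{n}0.png");m=eyes.camera_model(n)
    H,S,V=cv2.split(cv2.cvtColor(im,cv2.COLOR_BGR2HSV))
    for name,mk,z in(("pale",(H>8)&(H<28)&(S>60)&(V>140),12),("grey",(S<50)&(V>110),88),("brown",(H<18)&(S>70)&(V<125)&(V>30),140)):
        for c in blobs(mk,60):
            x,y,w,h=cv2.boundingRect(c)
            if n=="scene" and not(180<x<450 and 90<y<380):continue
            if n=="side" and not(180<x<520 and 160<y):continue
            a=cv2.approxPolyDP(c,3,True)[:,0]
            print(n,name,(x,y,w,h),[(tuple(map(int,p)),np.round(ray(m,p,z)[:2]).astype(int).tolist()) for p in a])
m=eyes.camera_model("scene")
im=cv2.imread("pics/scene0.png")
a=cv2.resize(im[100:180,190:320],None,fx=5,fy=5,interpolation=cv2.INTER_CUBIC)
b=cv2.resize(im[205:365,290:450],None,fx=3.7,fy=3.7,interpolation=cv2.INTER_CUBIC)
cv2.imwrite("pics/b.png",b)
im=cv2.imread("pics/side0.png")
cv2.imwrite("pics/c.png",cv2.resize(im[165:305,255:375],None,fx=4.2,fy=4.2,interpolation=cv2.INTER_CUBIC))
E
```

```text
scene pale (258, 316, 42, 120) [((262, 316), [742, 112]), ((258, 320), [752, 117]), ((291, 435), [773, 346]), ((299, 432), [758, 347]), ((273, 331), [733, 151]), ((268, 317), [731, 119])]
scene pale (300, 246, 145, 122) [((300, 253), [617, 6]), ((408, 367), [527, 321]), ((444, 335), [432, 294]), ((434, 325), [439, 267]), ((423, 344), [479, 293]), ((407, 344), [507, 281]), ((398, 332), [511, 252]), ((403, 309), [478, 212]), ((393, 301), [488, 188]), ((394, 293), [478, 173]), ((399, 293), [469, 177]), ((388, 281), [476, 143]), ((381, 303), [513, 182]), ((364, 308), [549, 178]), ((354, 298), [558, 150]), ((353, 283), [545, 118]), ((330, 262), [567, 53]), ((319, 260), [587, 39]), ((312, 246), [587, 0])]
scene pale (405, 200, 30, 41) [((416, 200), [319, -18]), ((407, 207), [348, -9]), ((405, 233), [386, 52]), ((420, 240), [365, 81]), ((428, 233), [340, 72]), ((434, 210), [296, 23]), ((429, 203), [296, 1])]
scene pale (249, 200, 50, 27) [((294, 200), [576, -131]), ((249, 213), [682, -138]), ((253, 226), [686, -101]), ((296, 214), [586, -93])]
scene pale (200, 110, 111, 68) [((309, 137), [4
[... 2413 characters left out ...]
 [601, 52]), ((350, 293), [581, -9]), ((329, 294), [539, -5]), ((324, 288), [531, 12]), ((323, 259), [541, 95]), ((303, 247), [503, 140]), ((296, 223), [496, 224]), ((282, 222), [463, 234]), ((276, 207), [453, 293])]
side pale (392, 179, 25, 66) [((394, 179), [769, 357]), ((408, 244), [736, 110]), ((414, 244), [749, 108]), ((416, 235), [762, 136]), ((402, 184), [784, 332])]
side brown (361, 338, 60, 11) [((420, 338), [645, -222]), ((361, 345), [555, -220]), ((372, 348), [570, -227]), ((418, 343), [640, -230])]
side brown (305, 196, 20, 23) [((305, 196), [515, 158]), ((309, 208), [519, 117]), ((320, 218), [536, 82]), ((324, 216), [545, 87]), ((324, 210), [548, 106]), ((319, 211), [537, 104])]
```

View pics/b.png

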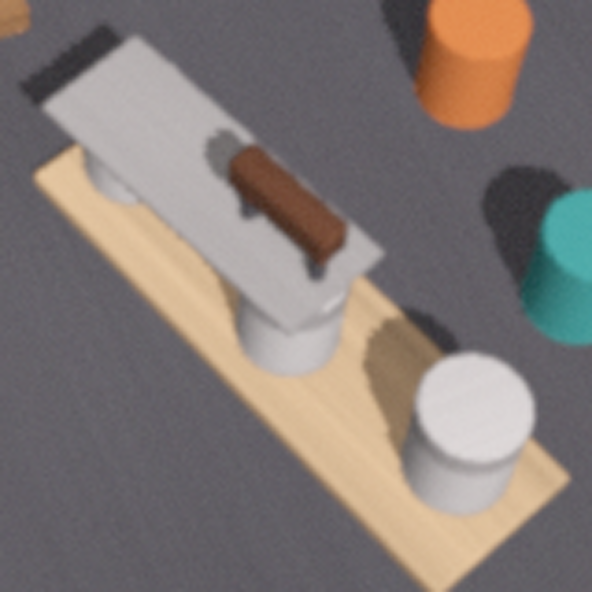

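View pics/c.png

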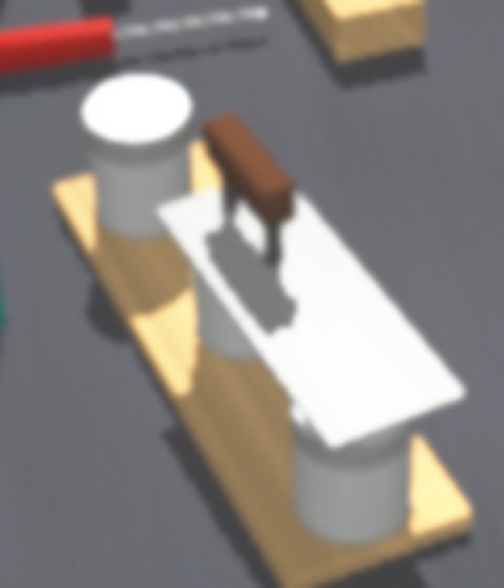

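The crops show the plate corners clearly (scene crop (133,37), (43,105), (292,333), (383,252); side crop (465,392), (335,446), (157,210)) and the left lid centre at about (475,407) in scene and (137,108) in side. The handle's top face is also visible.

Run:
```python
from h import *
ms=eyes.camera_model("scene");mc=eyes.camera_model("side")
f=lambda p,k,o:((p[0]+.5)/k-.5+o[0],(p[1]+.5)/k-.5+o[1])
S=lambda p,z:np.round(ray(ms,f(p,3.7,(290,205)),z)[:2],1)
C=lambda p,z:np.round(ray(mc,f(p,4.2,(255,165)),z)[:2],1)
print("plate scene",[S(p,88) for p in((133,37),(43,105),(292,333),(383,252))])
print("plate side FR FL RL",[C(p,88) for p in((465,392),(335,446),(157,210))])
print("lid",S((475,407),84),C((137,108),84))
print("board scene",[S(p,12) for p in((437,594),(570,477),(35,178))],"side",[C(p,12) for p in((53,187),(470,517))])
print("bar top scene",[S(p,140) for p in((255,147),(345,228),(325,250),(233,166))],"side",[C(p,140) for p in((205,127),(235,114),(293,183),(262,200))])
R=lambda m,p,z:np.round(ray(m,p,z)[:2],1)
print("holder scene blk",[R(ms,p,52) for p in((239,116),(200,131))],"base",[R(ms,p,18) for p in((309,137),(290,110))])
print("holder side blk",[R(mc,p,52) for p in((465,397),(501,472),(402,405))],"base",[R(mc,p,18) for p in((315,442),)])
```

```text
plate scene [array([548.3, -13.7]), array([611.7,   8.4]), array([549.3, 188.3]), array([485. , 165.2])]
plate side FR FL RL [array([613.4,   9.4]), array([548.4, -14.4]), array([485.4, 165. ])]
lid [483.2 260.3] [483.4 259.4]
board scene [array([525.7, 318.1]), array([430.9, 290.7]), array([618.6,   5.1])] side [array([431.5, 288.1]), array([616.7,  -1.1])]
bar top scene [array([534.7, 108.8]), array([514.8, 169.5]), array([529.5, 176.7]), array([549.8, 114.6])] side [array([512.5, 162.5]), array([528.6, 170.5]), array([549.1, 111.3]), array([532.7, 101.1])]
holder scene blk [array([ 612. , -399.7]), array([ 714.6, -388.4])] base [array([ 469.2, -295.5]), array([ 477. , -404.1])]
holder side blk [array([ 710.4, -280.7]), array([ 718.2, -394.8]), array([ 610.1, -278.1])] base [array([ 470.7, -298.5])]
```

Run:
```python
from h import *
m=eyes.camera_model("wrist");print(np.round(m["world_from_camera"],3).tolist(),m["intrinsics"].round(1).tolist())
for p in((600,-340,52),(480,-340,18),(700,-340,52)):
  pass
```

```text
[[0.22, 0.936, 0.276, 223.698], [-0.975, 0.212, 0.06, -616.032], [-0.002, -0.282, 0.959, 383.108], [0.0, 0.0, 0.0, 1.0]] [[396.7, 0.0, 317.2], [0.0, 396.7, 243.5], [0.0, 0.0, 1.0]]
```

Request:
servo_tool:
  commands:
    - {"x": 0.03, "y": 0.03, "z": 0.03, "wz": 0.1}
    - {"x": 0.06, "y": 0.055, "z": 0.05, "wz": 0.2}
    - {"x": 0.09, "y": 0.08, "z": 0.07, "wz": 0.3}
    - {"x": 0.12, "y": 0.105, "z": 0.09, "wz": 0.4}
    - {"x": 0.15, "y": 0.13, "z": 0.11, "wz": 0.5}
    - {"x": 0.18, "y": 0.155, "z": 0.13, "wz": 0.6}
    - {"x": 0.21, "y": 0.18, "z": 0.15, "wz": 0.7}
    - {"x": 0.24, "y": 0.205, "z": 0.17, "wz": 0.8}
    - {"x": 0.27, "y": 0.23, "z": 0.19, "wz": 0.9}
    - {"x": 0.3, "y": 0.25, "z": 0.2, "wz": 1.0}
    - {"x": 0.33, "y": 0.27, "z": 0.2, "wz": 1.1}
    - {"x": 0.35, "y": 0.29, "z": 0.2, "wz": 1.2}

```text
invalid input at $.commands[0]: expected keys wx, wy, wz, x, y, z, claw
```

Request:
servo_tool:
  commands:
    - {"x": 0.03, "y": 0.03, "z": 0.03, "wx": 0, "wy": 0, "wz": 0.1, "claw": 0}
    - {"x": 0.06, "y": 0.055, "z": 0.05, "wx": 0, "wy": 0, "wz": 0.2, "claw": 0}
    - {"x": 0.09, "y": 0.08, "z": 0.07, "wx": 0, "wy": 0, "wz": 0.3, "claw": 0}
    - {"x": 0.12, "y": 0.105, "z": 0.09, "wx": 0, "wy": 0, "wz": 0.4, "claw": 0}
    - {"x": 0.15, "y": 0.13, "z": 0.11, "wx": 0, "wy": 0, "wz": 0.5, "claw": 0}
    - {"x": 0.18, "y": 0.155, "z": 0.13, "wx": 0, "wy": 0, "wz": 0.6, "claw": 0}
    - {"x": 0.21, "y": 0.18, "z": 0.15, "wx": 0, "wy": 0, "wz": 0.7, "claw": 0}
    - {"x": 0.24, "y": 0.205, "z": 0.15, "wx": 0, "wy": 0, "wz": 0.8, "claw": 0}
    - {"x": 0.27, "y": 0.23, "z": 0.15, "wx": 0, "wy": 0, "wz": 0.9, "claw": 0}
    - {"x": 0.3, "y": 0.25, "z": 0.15, "wx": 0, "wy": 0, "wz": 1.0, "claw": 0}
    - {"x": 0.32, "y": 0.27, "z": 0.15, "wx": 0, "wy": 0, "wz": 1.1, "claw": 0}
    - {"x": 0.33, "y": 0.29, "z": 0.15, "wx": 0, "wy": 0, "wz": 1.2, "claw": 0}

```text
time_s: 1.1
eef_pos: [475.6, -341.5, 354.8]
tool_rot: [-2.372, -2.059, -0.001]
ft_force: [-0.3, 0.3, -0.1]
grip_width: 0.997
grip_force: 0.0
```

Run:
```python
from h import *
m=eyes.camera_model("wrist");im=eyes.camera("wrist");cv2.imwrite("pics/w1.png",im[:,:,::-1]);np.save("w1.npy",m["world_from_camera"])
print(m["world_from_camera"].round(2).tolist(), proj(m,(611,-339,52)),proj(m,(611,-339,18)))
```

```text
[[0.99, 0.13, 0.04, 487.46], [-0.14, 0.95, 0.28, -260.47], [-0.0, -0.28, 0.96, 533.51], [0.0, 0.0, 0.0, 1.0]] [427.9732042  179.68874289] [420.9317459  176.36344262]
```

View pics/w1.png

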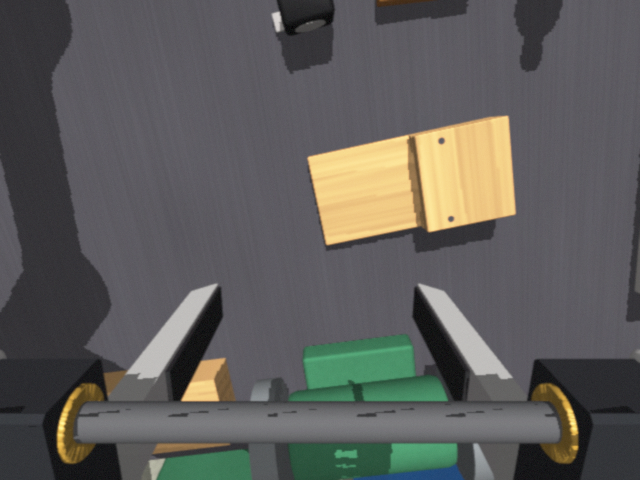

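The wrist view shows the holder clearly: block top corners (414,132), (507,116), (516,214), (428,231), and base front corners (307,156), (327,245).

Run:
```python
from h import *
m=eyes.camera_model("wrist");R=lambda p,z:ray(m,p,z)[:2]
g=cv2.cvtColor(cv2.imread("pics/w1.png"),cv2.COLOR_BGR2GRAY)
P=np.array([(414,132),(507,116),(516,214),(428,231),(307,156),(327,245)],np.float32).reshape(-1,1,2)
Q=cv2.cornerSubPix(g,P,(4,4),(-1,-1),(3,30,.01))[:,0];print(Q.tolist())
W=[R(p,z) for p,z in zip(Q,(52,)*4+(18,)*2)];print(np.round(W,1).tolist())
A,B,C,D,E,F=W
for n,v in(("mouthw",A-D),("back",B-C),("front",E-F),("len",(B+C)/2-(E+F)/2),("L",B-A),("R",C-D)):print(n,np.linalg.norm(v).round(1),np.degrees(np.arctan2(v[1],v[0])).round(2))
print("mouth mid",(A+D)/2)
```

```text
[[414.0, 132.0], [507.59185791015625, 115.34696960449219], [515.0940551757812, 213.7113494873047], [427.91326904296875, 231.6096954345703], [306.9863586425781, 156.7858428955078], [326.1868591308594, 244.5765380859375]]
[[598.6, -277.5], [707.1, -273.5], [716.1, -391.6], [607.9, -400.1], [469.4, -291.0], [478.8, -409.8]]
mouthw 122.9 94.33
back 118.5 94.37
front 119.2 94.49
len 238.2 4.3
L 108.5 2.13
R 108.5 4.47
mouth mid [ 603.28145609 -338.8013108 ]
```

Request:
servo_tool:
  commands:
    - {"x": 0.005, "y": 0.038, "z": -0.012, "wx": 0, "wy": 0, "wz": 0.04, "claw": 0}
    - {"x": 0.01, "y": 0.076, "z": -0.024, "wx": 0, "wy": 0, "wz": 0.08, "claw": 0}
    - {"x": 0.014, "y": 0.114, "z": -0.036, "wx": 0, "wy": 0, "wz": 0.12, "claw": 0}
    - {"x": 0.018, "y": 0.152, "z": -0.048, "wx": 0, "wy": 0, "wz": 0.16, "claw": 0}
    - {"x": 0.023, "y": 0.19, "z": -0.06, "wx": 0, "wy": 0, "wz": 0.2, "claw": 0}
    - {"x": 0.027, "y": 0.228, "z": -0.072, "wx": 0, "wy": 0, "wz": 0.24, "claw": 0}
    - {"x": 0.032, "y": 0.266, "z": -0.084, "wx": 0, "wy": 0, "wz": 0.28, "claw": 0}
    - {"x": 0.036, "y": 0.304, "z": -0.096, "wx": 0, "wy": 0, "wz": 0.32, "claw": 0}
    - {"x": 0.041, "y": 0.342, "z": -0.108, "wx": 0, "wy": 0, "wz": 0.36, "claw": 0}
    - {"x": 0.046, "y": 0.38, "z": -0.12, "wx": 0, "wy": 0, "wz": 0.4, "claw": 0}
    - {"x": 0.05, "y": 0.418, "z": -0.132, "wx": 0, "wy": 0, "wz": 0.44, "claw": 0}
    - {"x": 0.055, "y": 0.456, "z": -0.145, "wx": 0, "wy": 0, "wz": 0.488, "claw": 0}

```text
time_s: 2.15
eef_pos: [527.7, 113.4, 209.9]
tool_rot: [1.814, 2.565, -0.0]
ft_force: [0.3, 0.0, 0.2]
grip_width: 0.999
grip_force: 0.0
```

Request:
servo_tool:
  commands:
    - {"x": 0.003, "y": 0.027, "z": -0.01, "wx": 0, "wy": 0, "wz": 0, "claw": 0}
    - {"x": 0.003, "y": 0.027, "z": -0.01, "wx": 0, "wy": 0, "wz": 0, "claw": 0}

```text
time_s: 2.32
eef_pos: [529.1, 142.5, 197.4]
tool_rot: [-1.807, -2.564, 0.004]
ft_force: [-0.8, -1.3, -0.8]
grip_width: 1.004
grip_force: 0.0
```

Run:
```python
from h import *
s=r.observe();print(s["eef_pos"],s["tool_rot"],s["q"])
im=eyes.camera("wrist");m=eyes.camera_model("wrist");cv2.imwrite("pics/w2.png",im[:,:,::-1]);print(proj(m,(531,139,140)),proj(m,(580.5,-2.8,88)))
```

```text
[529.1470374  142.45182701 197.42932055] [-1.80714407 -2.56424953  0.00359484] [ 5.54924228e-02  1.71440012e-02  1.82414079e+00  1.05086431e-03
  1.30528301e+00 -2.87774247e-01]
[318.43371126 265.07033649] [317.24365997 409.02099958]
```

View pics/w2.png

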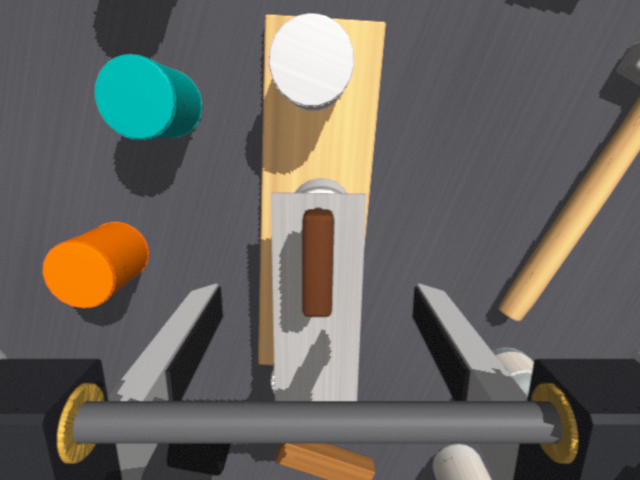

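The wrist view shows the bar centred at (318,264), midway between the finger tips and aligned with them, as predicted. Descend and grip.

Request:
servo_tool:
  commands:
    - {"x": 0, "y": 0, "z": -0.03, "wx": 0, "wy": 0, "wz": 0, "claw": 0}
    - {"x": 0, "y": 0, "z": -0.06, "wx": 0, "wy": 0, "wz": 0, "claw": 0}
    - {"x": 0, "y": 0, "z": -0.082, "wx": 0, "wy": 0, "wz": 0, "claw": 0}
    - {"x": 0, "y": 0, "z": -0.091, "wx": 0, "wy": 0, "wz": 0, "claw": 0}
    - {"x": 0, "y": 0, "z": -0.091, "wx": 0, "wy": 0, "wz": 0, "claw": 0.3}
    - {"x": 0, "y": 0, "z": -0.091, "wx": 0, "wy": 0, "wz": 0, "claw": 0.6}
    - {"x": 0, "y": 0, "z": -0.091, "wx": 0, "wy": 0, "wz": 0, "claw": 1}
    - {"x": 0, "y": 0, "z": -0.091, "wx": 0, "wy": 0, "wz": 0, "claw": 1}
    - {"x": 0, "y": 0, "z": -0.091, "wx": 0, "wy": 0, "wz": 0, "claw": 1}
    - {"x": 0, "y": 0, "z": -0.091, "wx": 0, "wy": 0, "wz": 0, "claw": 1}
    - {"x": 0, "y": 0, "z": -0.091, "wx": 0, "wy": 0, "wz": 0, "claw": 1}
    - {"x": 0, "y": 0, "z": -0.091, "wx": 0, "wy": 0, "wz": 0, "claw": 1}

```text
time_s: 3.37
eef_pos: [531.1, 139.0, 109.7]
tool_rot: [1.815, 2.564, 0.0]
ft_force: [0.2, -0.6, -0.3]
grip_width: 0.469
grip_force: 0.0
```

Request:
servo_tool:
  commands:
    - {"x": 0, "y": 0, "z": 0, "wx": 0, "wy": 0, "wz": 0, "claw": 1}
    - {"x": 0, "y": 0, "z": 0, "wx": 0, "wy": 0, "wz": 0, "claw": 1}
    - {"x": 0, "y": 0, "z": 0, "wx": 0, "wy": 0, "wz": 0, "claw": 1}
    - {"x": 0, "y": 0, "z": 0, "wx": 0, "wy": 0, "wz": 0, "claw": 1}
    - {"x": 0, "y": 0, "z": 0, "wx": 0, "wy": 0, "wz": 0, "claw": 1}
    - {"x": 0, "y": 0, "z": 0, "wx": 0, "wy": 0, "wz": 0, "claw": 1}

```text
time_s: 3.87
eef_pos: [530.8, 138.9, 109.3]
tool_rot: [-1.815, -2.564, 0.0]
ft_force: [-0.7, -0.4, 0.3]
grip_width: 0.213
grip_force: 30.0
```

Request:
servo_tool:
  commands:
    - {"x": 0, "y": 0, "z": 0.01, "wx": 0, "wy": 0, "wz": 0, "claw": 1}
    - {"x": 0, "y": 0, "z": 0.03, "wx": 0, "wy": 0, "wz": 0, "claw": 1}
    - {"x": 0, "y": 0, "z": 0.06, "wx": 0, "wy": 0, "wz": 0, "claw": 1}
    - {"x": -0.002, "y": -0.01, "z": 0.08, "wx": 0, "wy": 0, "wz": 0.03, "claw": 1}
    - {"x": -0.006, "y": -0.035, "z": 0.09, "wx": 0, "wy": 0, "wz": 0.1, "claw": 1}
    - {"x": -0.012, "y": -0.07, "z": 0.1, "wx": 0, "wy": 0, "wz": 0.19, "claw": 1}
    - {"x": -0.018, "y": -0.105, "z": 0.1, "wx": 0, "wy": 0, "wz": 0.28, "claw": 1}
    - {"x": -0.024, "y": -0.14, "z": 0.1, "wx": 0, "wy": 0, "wz": 0.37, "claw": 1}
    - {"x": -0.03, "y": -0.175, "z": 0.1, "wx": 0, "wy": 0, "wz": 0.46, "claw": 1}
    - {"x": -0.036, "y": -0.21, "z": 0.1, "wx": 0, "wy": 0, "wz": 0.55, "claw": 1}
    - {"x": -0.042, "y": -0.245, "z": 0.1, "wx": 0, "wy": 0, "wz": 0.64, "claw": 1}
    - {"x": -0.048, "y": -0.28, "z": 0.1, "wx": 0, "wy": 0, "wz": 0.73, "claw": 1}

```text
time_s: 4.87
eef_pos: [482.2, -142.6, 209.9]
tool_rot: [0.773, 3.045, -0.0]
ft_force: [0.5, -1.2, -2.6]
grip_width: 0.211
grip_force: 30.0
```

Request:
servo_tool:
  commands:
    - {"x": -0.006, "y": -0.035, "z": 0, "wx": 0, "wy": 0, "wz": 0.09, "claw": 1}
    - {"x": -0.012, "y": -0.07, "z": 0, "wx": 0, "wy": 0, "wz": 0.18, "claw": 1}
    - {"x": -0.018, "y": -0.105, "z": 0, "wx": 0, "wy": 0, "wz": 0.27, "claw": 1}
    - {"x": -0.024, "y": -0.14, "z": 0, "wx": 0, "wy": 0, "wz": 0.36, "claw": 1}
    - {"x": -0.03, "y": -0.175, "z": 0, "wx": 0, "wy": 0, "wz": 0.45, "claw": 1}
    - {"x": -0.035, "y": -0.2, "z": 0, "wx": 0, "wy": 0, "wz": 0.53, "claw": 1}
    - {"x": -0.038, "y": -0.2116, "z": 0, "wx": 0, "wy": 0, "wz": 0.578, "claw": 1}
    - {"x": -0.038, "y": -0.2116, "z": -0.03, "wx": 0, "wy": 0, "wz": 0.578, "claw": 1}
    - {"x": -0.038, "y": -0.2116, "z": -0.06, "wx": 0, "wy": 0, "wz": 0.578, "claw": 1}
    - {"x": -0.038, "y": -0.2116, "z": -0.09, "wx": 0, "wy": 0, "wz": 0.578, "claw": 1}
    - {"x": -0.038, "y": -0.2116, "z": -0.1, "wx": 0, "wy": 0, "wz": 0.578, "claw": 1}
    - {"x": -0.038, "y": -0.2116, "z": -0.1, "wx": 0, "wy": 0, "wz": 0.578, "claw": 1}

```text
time_s: 5.87
eef_pos: [443.3, -350.7, 106.4]
tool_rot: [0.119, -3.135, -0.009]
ft_force: [0.5, 0.6, -2.0]
grip_width: 0.208
grip_force: 30.0
```

Run:
```python
from h import *
s=r.observe();print(s["eef_pos"],s["tool_rot"],s["q"].round(2),s["ft_force"])
a=eyes.camera("wrist")[:,:,::-1];b=eyes.camera("side")[:,:,::-1]
m=eyes.camera_model("wrist");ms=eyes.camera_model("side")
cv2.imwrite("pics/w3.png",a);cv2.imwrite("pics/s3.png",b)
for mm in(m,ms):print([proj(mm,p).round().tolist() for p in((602.8,-340.6,52),(602.8,-340.6,18),(445+150,-353+11,88))])
c=np.vstack([cv2.resize(b[330:480,180:580],(800,300)),cv2.resize(a[:300,120:520],(400,300)).repeat(1,0) if 0 else cv2.resize(a[60:360,0:640],(640,300))[:, :].copy() if 0 else cv2.copyMakeBorder(a[150:450],0,0,0,160,0)])
cv2.imwrite("pics/m3.png",c)
```

```text
[ 443.27082916 -350.74783731  106.38067239] [ 0.11931646 -3.13498399 -0.0085311 ] [-0.87  0.16  1.84 -0.    1.14 -2.52] [ 0.48785419  0.58947389 -1.99489825]
[[318.0, 463.0], [318.0, 430.0], [317.0, 498.0]]
[[409.0, 446.0], [407.0, 456.0], [406.0, 437.0]]
```

View pics/m3.png

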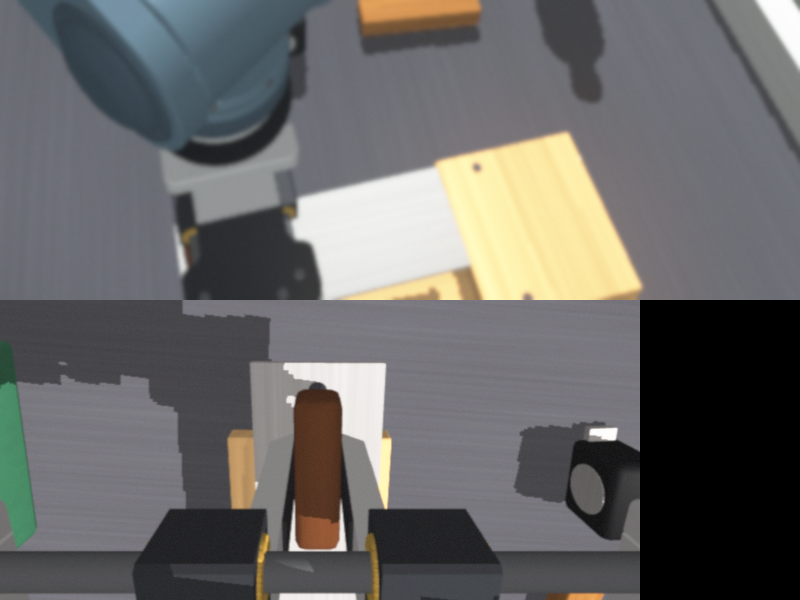

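The side view shows the plate edge near the mouth, level, at crop (435,167)-(472,268). The wrist view shows the base's front corners at (228,282) and (390,282) in wrist pixels, slightly off the plate's centre line, so I'll check that numerically.

Run:
```python
from h import *
a=eyes.camera("wrist")[:,:,::-1];m=eyes.camera_model("wrist");ms=eyes.camera_model("side")
s=r.observe();print(s["eef_pos"],s["tool_rot"],s["ft_force"])
cv2.imwrite("pics/w4.png",a);g=cv2.cvtColor(a,cv2.COLOR_BGR2HSV)
H,S,V=cv2.split(g)
for row in(284,288,292,296,300,310):
    w=np.where((H[row]>8)&(H[row]<28)&(S[row]>70)&(V[row]>120))[0]; w=w[(w>200)&(w<420)]
    if len(w):print(row,w.min(),w.max(),[np.round(ray(m,(x,row),18)[:2],1) for x in(w.min(),w.max())])
for row in(216,220,230,240):
    w=np.where((S[row]<40)&(V[row]>130))[0];w=w[(w>230)&(w<410)]
    print("plate",row,w.min() if len(w) else 0,w.max() if len(w) else 0,[np.round(ray(m,(x,row),86)[:2],1) for x in(w.min(),w.max())] if len(w) else 0)
u=np.array([.9971,.076,0]);n=np.array([-.076,.9971,0]);o=np.array([445,-352.6,0])
z=s["eef_pos"][2]+18.8-44+4
print([proj(ms,o+150*u+k*n+[0,0,z]).round(1) for k in(35,-35)])
# expected base front corners
mo=np.array([602.8,-340.6,18]);print("exp base", [ (mo-130*u+k*n)[:2].round(1) for k in(60,-60)],[proj(m,mo-130*u+k*n).round(0) for k in(60,-60)])
```

```text
[ 446.02914714 -353.74038002  111.69239982] [-0.11995577  3.13721691 -0.00428603] [ 0.56853842 -0.596712   -1.54836438]
284 233 394 [array([ 479.9, -414. ]), array([ 470.6, -295.6])]
288 233 394 [array([ 483.1, -413.9]), array([ 473.8, -295.1])]
292 233 394 [array([ 486.3, -413.8]), array([ 477. , -294.7])]
296 233 394 [array([ 489.5, -413.8]), array([ 480.2, -294.3])]
300 234 393 [array([ 492.7, -413. ]), array([ 483.4, -294.6])]
310 234 393 [array([ 500.9, -412.8]), array([ 491.6, -293.6])]
plate 216 251 386 [array([ 411.6, -391.6]), array([ 406.1, -320.9])]
plate 220 251 399 [array([ 413.8, -391.6]), array([ 407.8, -313.8])]
plate 230 251 386 [array([ 419.2, -391.4]), array([ 413.7, -319.9])]
plate 240 252 402 [array([ 424.7, -390.7]), array([ 418.5, -310.7])]
[array([397.5, 411.9]), array([415.3, 460.7])]
exp base [array([ 468.6, -290.7]), array([ 477.7, -410.3])] [array([401., 282.]), array([238., 282.])]
```

Request:
servo_tool:
  commands:
    - {"x": -0.005, "y": 0, "z": -0.015, "wx": 0, "wy": 0, "wz": 0, "claw": 1}
    - {"x": -0.005, "y": 0, "z": -0.035, "wx": 0, "wy": 0, "wz": 0, "claw": 1}
    - {"x": -0.005, "y": 0, "z": -0.05, "wx": 0, "wy": 0, "wz": 0, "claw": 1}
    - {"x": -0.005, "y": 0, "z": -0.055, "wx": 0, "wy": 0, "wz": 0, "claw": 1}
    - {"x": -0.005, "y": 0, "z": -0.055, "wx": 0, "wy": 0, "wz": 0, "claw": 1}
    - {"x": -0.005, "y": 0, "z": -0.055, "wx": 0, "wy": 0, "wz": 0, "claw": 1}
    - {"x": -0.005, "y": 0, "z": -0.055, "wx": 0, "wy": 0, "wz": 0, "claw": 1}
    - {"x": -0.005, "y": 0, "z": -0.055, "wx": 0, "wy": 0, "wz": 0, "claw": 1}

```text
time_s: 6.68
eef_pos: [440.9, -353.6, 56.1]
tool_rot: [-0.12, 3.138, -0.004]
ft_force: [-0.4, -0.5, -1.4]
grip_width: 0.212
grip_force: 30.0
```

Run:
```python
from h import *
m=eyes.camera_model("wrist");a=eyes.camera("wrist")[:,:,::-1];b=eyes.camera("side")[:,:,::-1]
s=r.observe();print(s["eef_pos"],s["tool_rot"],s["ft_force"])
cv2.imwrite("pics/w5.png",a);H,S,V=cv2.split(cv2.cvtColor(a,cv2.COLOR_BGR2HSV))
for row in range(200,330,10):
    p=np.where((H[row]>8)&(H[row]<28)&(S[row]>70)&(V[row]>120))[0];p=p[(p>180)&(p<450)]
    w=np.where((S[row]<40)&(V[row]>130))[0];w=w[(w>180)&(w<450)]
    f=lambda w,z:[int(w.min()),int(w.max())]+[np.round(ray(m,(x,row),z)[:2],1).tolist() for x in(w.min(),w.max())] if len(w)>5 else 0
    print(row,"base",f(p,18),"plate",f(w,s["eef_pos"][2]+18.8-40))
c=np.vstack([cv2.resize(b[330:480,280:480],(800,600))])
cv2.imwrite("pics/m5.png",c)
```

```text
[ 440.51654427 -353.2452154    55.51672562] [-1.19664936e-01  3.13817592e+00 -2.28578892e-03] [-0.60513506 -0.10844767 -1.94072135]
200 base 0 plate [384, 419, [392.0, -323.5], [390.6, -305.8]]
210 base 0 plate 0
220 base 0 plate [251, 386, [407.7, -390.8], [402.3, -321.2]]
230 base 0 plate [251, 386, [413.0, -390.7], [407.6, -320.5]]
240 base 0 plate [252, 434, [418.4, -390.0], [411.0, -294.8]]
250 base 0 plate [252, 384, [423.9, -389.8], [418.5, -320.2]]
260 base 0 plate [253, 384, [429.4, -389.1], [424.0, -319.5]]
270 base 0 plate [253, 443, [435.1, -389.0], [427.2, -287.3]]
280 base 0 plate [254, 383, [440.8, -388.2], [435.4, -318.6]]
290 base 0 plate [254, 382, [446.7, -388.0], [441.3, -318.5]]
300 base 0 plate [181, 382, [455.7, -427.9], [447.2, -317.7]]
310 base 0 plate [255, 380, [458.6, -387.1], [453.2, -318.1]]
320 base [217, 408, [475.1, -412.0], [466.2, -297.1]] plate [255, 421, [464.7, -386.9], [457.5, -294.6]]
```

View pics/m5.png

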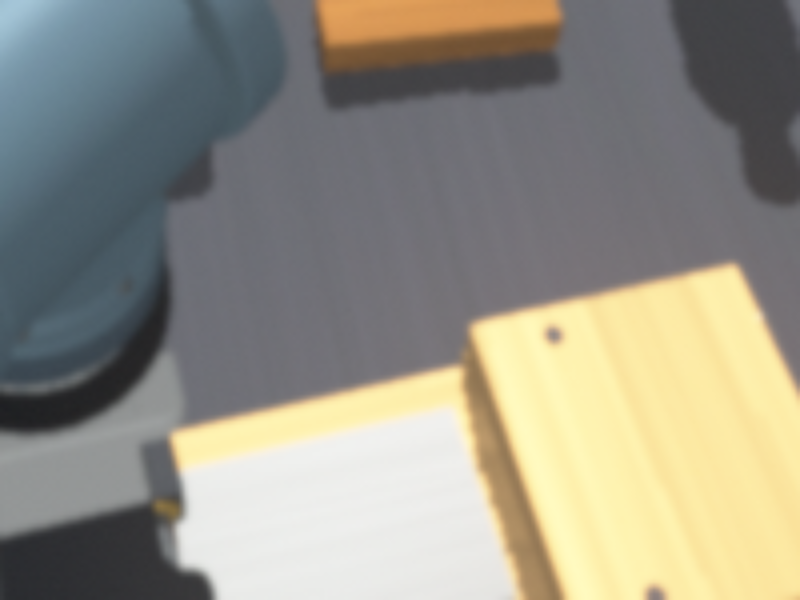

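The side view shows the plate lying just short of the mouth and parallel to it, with its front-left corner at crop (455,408) and the base's left edge running (172,432)-(465,367). I'll compare the lateral offsets.

Run:
```python
from h import *
m=eyes.camera_model("side");f=lambda p:((p[0]+.5)/4-.5+280,(p[1]+.5)/4-.5+330)
z=r.observe()["eef_pos"][2]+18.8-40;print(z)
for n,p,zz in(("base",(172,432),18),("base",(465,367),18),("plate",(183,468),z),("plateFL",(455,408),z),("plateFRish",(510,585),z),("blkFL",(472,325),52),("blkBL",(738,264),52)):print(n,ray(m,f(p),zz).round(1))
```

```text
34.316725620335916
base [ 483.2 -293.7   18. ]
base [ 601.1 -286.3   18. ]
plate [ 484.5 -314.9   34.3]
plateFL [ 589.8 -308.7   34.3]
plateFRish [ 592.6 -373.5   34.3]
blkFL [ 600.9 -286.2   52. ]
blkBL [ 709.9 -278.3   52. ]
```

Both the wrist and side views put the plate 3 mm left of the slot's centre, so I shift by -3 mm in y and lower. Then I'll start the insertion.

Request:
servo_tool:
  commands:
    - {"x": 0, "y": -0.003, "z": -0.003, "wx": 0, "wy": 0, "wz": 0, "claw": 1}
    - {"x": 0, "y": -0.003, "z": -0.006, "wx": 0, "wy": 0, "wz": 0, "claw": 1}
    - {"x": 0, "y": -0.003, "z": -0.009, "wx": 0, "wy": 0, "wz": 0, "claw": 1}
    - {"x": 0, "y": -0.003, "z": -0.009, "wx": 0, "wy": 0, "wz": 0, "claw": 1}
    - {"x": 0, "y": -0.003, "z": -0.009, "wx": 0, "wy": 0, "wz": 0, "claw": 1}
    - {"x": 0.005, "y": -0.0026, "z": -0.009, "wx": 0, "wy": 0, "wz": 0, "claw": 1}
    - {"x": 0.015, "y": -0.0018, "z": -0.009, "wx": 0, "wy": 0, "wz": 0, "claw": 1}
    - {"x": 0.025, "y": -0.001, "z": -0.009, "wx": 0, "wy": 0, "wz": 0, "claw": 1}
    - {"x": 0.03, "y": -0.0007, "z": -0.009, "wx": 0, "wy": 0, "wz": 0, "claw": 1}
    - {"x": 0.03, "y": -0.0007, "z": -0.009, "wx": 0, "wy": 0, "wz": 0, "claw": 1}
    - {"x": 0.03, "y": -0.0007, "z": -0.009, "wx": 0, "wy": 0, "wz": 0, "claw": 1}

```text
time_s: 7.7
eef_pos: [470.5, -353.2, 45.4]
tool_rot: [0.121, -3.139, 0.0]
ft_force: [-0.8, 0.1, -2.9]
grip_width: 0.21
grip_force: 30.0
```

Request:
servo_tool:
  commands:
    - {"x": 0.01, "y": 0.0008, "z": 0, "wx": 0, "wy": 0, "wz": 0, "claw": 1}
    - {"x": 0.022, "y": 0.0017, "z": 0, "wx": 0, "wy": 0, "wz": 0, "claw": 1}
    - {"x": 0.034, "y": 0.0026, "z": 0, "wx": 0, "wy": 0, "wz": 0, "claw": 1}
    - {"x": 0.046, "y": 0.0035, "z": 0, "wx": 0, "wy": 0, "wz": 0, "claw": 1}
    - {"x": 0.058, "y": 0.0044, "z": 0, "wx": 0, "wy": 0, "wz": 0, "claw": 1}
    - {"x": 0.068, "y": 0.0052, "z": 0, "wx": 0, "wy": 0, "wz": 0, "claw": 1}
    - {"x": 0.074, "y": 0.0056, "z": 0, "wx": 0, "wy": 0, "wz": 0, "claw": 1}
    - {"x": 0.076, "y": 0.0058, "z": 0, "wx": 0, "wy": 0, "wz": 0, "claw": 1}
    - {"x": 0.076, "y": 0.0058, "z": 0, "wx": 0, "wy": 0, "wz": 0, "claw": 1}
    - {"x": 0.076, "y": 0.0058, "z": 0, "wx": 0, "wy": 0, "wz": 0, "claw": 1}

```text
time_s: 8.53
eef_pos: [545.8, -347.5, 45.3]
tool_rot: [0.12, -3.139, -0.0]
ft_force: [-0.2, -0.1, -2.2]
grip_width: 0.208
grip_force: 30.0
```

Now lower by the remaining few millimetres, then push to the stop.

Request:
servo_tool:
  commands:
    - {"x": 0, "y": 0, "z": -0.001, "wx": 0, "wy": 0, "wz": 0, "claw": 1}
    - {"x": 0, "y": 0, "z": -0.002, "wx": 0, "wy": 0, "wz": 0, "claw": 1}
    - {"x": 0.002, "y": 0.0001, "z": -0.002, "wx": 0, "wy": 0, "wz": 0, "claw": 1}
    - {"x": 0.004, "y": 0.0003, "z": -0.002, "wx": 0, "wy": 0, "wz": 0, "claw": 1}
    - {"x": 0.006, "y": 0.0004, "z": -0.002, "wx": 0, "wy": 0, "wz": 0, "claw": 1}
    - {"x": 0.007, "y": 0.0005, "z": -0.002, "wx": 0, "wy": 0, "wz": 0, "claw": 1}
    - {"x": 0.007, "y": 0.0005, "z": -0.002, "wx": 0, "wy": 0, "wz": 0, "claw": 1}
    - {"x": 0.007, "y": 0.0005, "z": -0.002, "wx": 0, "wy": 0, "wz": 0, "claw": 1}

```text
time_s: 9.2
eef_pos: [552.7, -347.0, 43.4]
tool_rot: [0.12, -3.138, -0.0]
ft_force: [-3.1, -0.2, 0.2]
grip_width: 0.213
grip_force: 30.0
```

Request:
servo_tool:
  commands:
    - {"x": 0.001, "y": 0.0001, "z": 0, "wx": 0, "wy": 0, "wz": 0, "claw": 1}
    - {"x": 0.002, "y": 0.0002, "z": 0, "wx": 0, "wy": 0, "wz": 0, "claw": 1}
    - {"x": 0.002, "y": 0.0002, "z": 0, "wx": 0, "wy": 0, "wz": 0, "claw": 1}
    - {"x": 0.002, "y": 0.0002, "z": 0, "wx": 0, "wy": 0, "wz": 0, "claw": 1}

```text
time_s: 9.53
eef_pos: [552.7, -347.0, 43.4]
tool_rot: [0.12, -3.134, -0.002]
ft_force: [-11.3, 0.0, 3.8]
grip_width: 0.212
grip_force: 30.0
```

The TCP stopped and the push rose to 11 N, so the scraper is home. Release it and rise.

Request:
servo_tool:
  commands:
    - {"x": 0, "y": 0, "z": 0, "wx": 0, "wy": 0, "wz": 0, "claw": 0}
    - {"x": 0, "y": 0, "z": 0, "wx": 0, "wy": 0, "wz": 0, "claw": 0}
    - {"x": 0, "y": 0, "z": 0, "wx": 0, "wy": 0, "wz": 0, "claw": 0}
    - {"x": 0, "y": 0, "z": 0, "wx": 0, "wy": 0, "wz": 0, "claw": 0}
    - {"x": 0, "y": 0, "z": 0, "wx": 0, "wy": 0, "wz": 0, "claw": 0}
    - {"x": 0, "y": 0, "z": 0, "wx": 0, "wy": 0, "wz": 0, "claw": 0}
    - {"x": 0, "y": 0, "z": 0.015, "wx": 0, "wy": 0, "wz": 0, "claw": 0}
    - {"x": 0, "y": 0, "z": 0.045, "wx": 0, "wy": 0, "wz": 0, "claw": 0}
    - {"x": 0, "y": 0, "z": 0.08, "wx": 0, "wy": 0, "wz": 0, "claw": 0}
    - {"x": 0, "y": 0, "z": 0.12, "wx": 0, "wy": 0, "wz": 0, "claw": 0}
    - {"x": 0, "y": 0.01, "z": 0.16, "wx": 0, "wy": 0, "wz": 0, "claw": 0}
    - {"x": -0.004, "y": 0.04, "z": 0.18, "wx": 0, "wy": 0, "wz": 0, "claw": 0}

```text
time_s: 10.53
eef_pos: [552.9, -310.5, 231.1]
tool_rot: [-0.115, 3.132, -0.012]
ft_force: [0.8, 0.4, 0.3]
grip_width: 0.992
grip_force: 0.0
```

Run:
```python
from h import *
m=eyes.camera_model("side");ms=eyes.camera_model("scene")
print(r.observe()["eef_pos"])
b=eyes.camera("side")[:,:,::-1];c=eyes.camera("scene")[:,:,::-1]
cv2.imwrite("pics/side6.png",b);cv2.imwrite("pics/scene6.png",c)
# lids
for n,im,mm in(("side",b,m),("scene",c,ms)):
    H,S,V=cv2.split(cv2.cvtColor(im,cv2.COLOR_BGR2HSV))
    for p in((483.3,259.9),(519,140),(554.8,20.3)):
        q=proj(mm,(*p,84)).astype(int);x,y=q
        w=(slice(y-22,y+23),slice(x-26,x+27))
        for t in((150,170,190) if n=="scene" else (200,220,240)):
            k=blobs((S[w]<45)&(V[w]>t),80)
            if k:
                k=max(k,key=cv2.contourArea);(ex,ey),ax,an=cv2.fitEllipse(cv2.convexHull(k))
                print(n,t,p,q,"ell",np.round((x-26+ex,y-22+ey),1),np.round(ax,1),ray(mm,(x-26+ex,y-22+ey),84).round(1)[:2])
a=cv2.resize(c[90:190,180:320],(420,300));a=np.hstack([a,cv2.resize(c[200:350,290:480],(380,300))])
d=cv2.resize(b[170:320,240:400],(320,300));d=np.hstack([d,cv2.resize(b[380:480,310:510],(480,300))[:,:480]])
cv2.imwrite("pics/m6.png",np.vstack([a,d]))
```

```text
[ 552.87077463 -310.49495358  231.09511829]
side 200 (519, 140) [308 221] ell [307.2 223.3] [ 6.9 19.2] [514.8 135.6]
side 200 (554.8, 20.3) [334 259] ell [331.8 261. ] [13.8 20.4] [548.4  16. ]
side 220 (554.8, 20.3) [334 259] ell [331.5 260.7] [12.9 19.8] [547.9  16.8]
side 240 (554.8, 20.3) [334 259] ell [331.9 260.6] [13.5 18.9] [548.8  17. ]
scene 150 (483.3, 259.9) [417 314] ell [416.8 321. ] [34.9 41. ] [491.4 270.5]
scene 170 (483.3, 259.9) [417 314] ell [418.1 320.2] [32.1 39.2] [488.5 270. ]
scene 190 (483.3, 259.9) [417 314] ell [419.1 316.1] [27.4 31.8] [482.8 263.8]
scene 150 (519, 140) [371 269] ell [371.1 279.1] [28.8 32.1] [528.8 158.7]
scene 170 (519, 140) [371 269] ell [371.3 278.8] [27.3 31.8] [528.2 158.2]
scene 190 (519, 140) [371 269] ell [371.1 278.3] [26.  29.7] [528.  157.1]
scene 150 (554.8, 20.3) [329 229] ell [327.2 238. ] [30.6 39.5] [567.6  38.2]
scene 170 (554.8, 20.3) [329 229] ell [327.6 237.6] [30.4 37.4] [566.5  37.6]
scene 190 (554.8, 20.3) [329 229] ell [326.9 231.6] [23.2 27.5] [561.8  23.8]
```

View pics/m6.png

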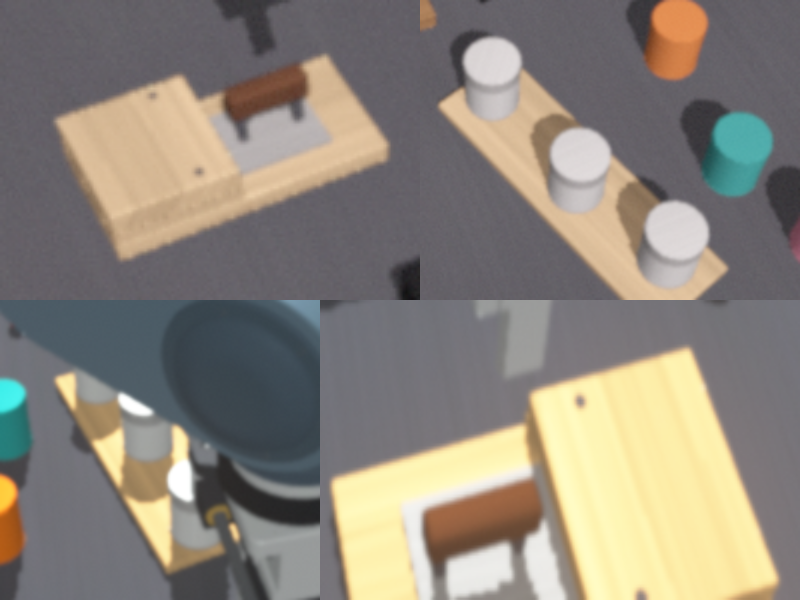

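The scene view confirms the scraper home in the slot with the bar end just before the block, and all three tins standing with lids at about (417,315), (370,278) and (326,232). I'll move over the row for an accurate wrist view.

Request:
servo_tool:
  commands:
    - {"x": -0.002, "y": 0.02, "z": 0.01, "wx": 0, "wy": 0, "wz": -0.06, "claw": 0}
    - {"x": -0.004, "y": 0.055, "z": 0.02, "wx": 0, "wy": 0, "wz": -0.15, "claw": 0}
    - {"x": -0.007, "y": 0.09, "z": 0.03, "wx": 0, "wy": 0, "wz": -0.25, "claw": 0}
    - {"x": -0.009, "y": 0.125, "z": 0.04, "wx": 0, "wy": 0, "wz": -0.35, "claw": 0}
    - {"x": -0.011, "y": 0.16, "z": 0.05, "wx": 0, "wy": 0, "wz": -0.45, "claw": 0}
    - {"x": -0.014, "y": 0.195, "z": 0.06, "wx": 0, "wy": 0, "wz": -0.55, "claw": 0}
    - {"x": -0.016, "y": 0.23, "z": 0.07, "wx": 0, "wy": 0, "wz": -0.65, "claw": 0}
    - {"x": -0.018, "y": 0.265, "z": 0.08, "wx": 0, "wy": 0, "wz": -0.75, "claw": 0}
    - {"x": -0.021, "y": 0.3, "z": 0.09, "wx": 0, "wy": 0, "wz": -0.85, "claw": 0}
    - {"x": -0.023, "y": 0.335, "z": 0.1, "wx": 0, "wy": 0, "wz": -0.95, "claw": 0}
    - {"x": -0.026, "y": 0.37, "z": 0.106, "wx": 0, "wy": 0, "wz": -1.05, "claw": 0}
    - {"x": -0.028, "y": 0.405, "z": 0.106, "wx": 0, "wy": 0, "wz": -1.15, "claw": 0}

```text
time_s: 11.63
eef_pos: [523.0, 99.5, 331.0]
tool_rot: [1.613, 2.694, 0.002]
ft_force: [0.8, -0.4, 0.2]
grip_width: 1.003
grip_force: 0.0
```

Request:
servo_tool:
  commands:
    - {"x": -0.002, "y": 0.03, "z": 0, "wx": 0, "wy": 0, "wz": -0.1, "claw": 0}
    - {"x": -0.003, "y": 0.042, "z": 0, "wx": 0, "wy": 0, "wz": -0.18, "claw": 0}
    - {"x": -0.003, "y": 0.042, "z": 0, "wx": 0, "wy": 0, "wz": -0.21, "claw": 0}
    - {"x": -0.003, "y": 0.042, "z": 0, "wx": 0, "wy": 0, "wz": -0.21, "claw": 0}
    - {"x": -0.003, "y": 0.042, "z": 0, "wx": 0, "wy": 0, "wz": -0.21, "claw": 0}
    - {"x": -0.003, "y": 0.042, "z": 0, "wx": 0, "wy": 0, "wz": -0.21, "claw": 0}
    - {"x": -0.003, "y": 0.042, "z": 0, "wx": 0, "wy": 0, "wz": -0.21, "claw": 0}
    - {"x": -0.003, "y": 0.042, "z": 0, "wx": 0, "wy": 0, "wz": -0.21, "claw": 0}

```text
time_s: 12.3
eef_pos: [520.1, 139.5, 329.4]
tool_rot: [-1.882, -2.516, 0.0]
ft_force: [-0.3, -0.8, -0.1]
grip_width: 0.999
grip_force: 0.0
```

Run:
```python
from h import *
s=r.observe();print(s["eef_pos"],s["tool_rot"],s["ft_force"])
m=eyes.camera_model("wrist");a=eyes.camera("wrist")[:,:,::-1].copy();cv2.imwrite("pics/w7.png",a)
H,S,V=cv2.split(cv2.cvtColor(a,cv2.COLOR_BGR2HSV))
for t in(190,205,220):
    for k in blobs((S<40)&(V>t),600):
        (ex,ey),ax,an=cv2.fitEllipse(cv2.convexHull(k))
        print(t,np.round((ex,ey),1),np.round(ax,1),ray(m,(ex,ey),84).round(1)[:2])
        if t==205:cv2.ellipse(a,((ex,ey),ax,an),(0,0,255),1)
cv2.imwrite("pics/w7e.png",a)
```

```text
[520.08090248 139.54421914 329.35004111] [-1.88165466e+00 -2.51554916e+00  2.66794742e-04] [-0.29345612 -0.84134599 -0.13862234]
190 [503.7 338.2] [36.1 39.8] [779.6  48.8]
190 [323.1 313.2] [44.7 48.4] [562.7  19.1]
190 [623.6 313.9] [ 22.7 175. ] [901.4 118.2]
190 [328.5 195.6] [52.1 57.2] [528.5 153.8]
190 [315.9  81.8] [57.5 61.4] [483.4 259.3]
190 [584.4  71.5] [24.7 81.2] [735.1 343.4]
205 [323.1 313.3] [44.3 48. ] [562.8  18.9]
205 [623.7 314.1] [ 22.1 198.1] [901.6 117.9]
205 [328.7 197. ] [52.3 52.9] [529.1 152.4]
205 [316.   81.7] [57.3 61.2] [483.4 259.5]
220 [323.1 313.3] [43.4 47.5] [562.8  18.9]
220 [621.9 316.3] [ 22.4 161. ] [901.  114.8]
220 [328.8 197.1] [52.1 52.5] [529.3 152.4]
220 [316.1  81.5] [57.1 60.8] [483.4 259.6]
```

View pics/w7e.png

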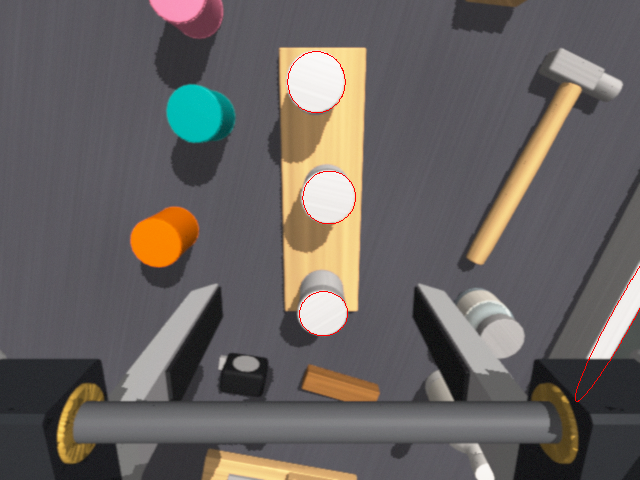

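The wrist view shows three lids, ellipse-fitted at (316,82), (329,197) and (323,313). That puts the left tin at (483.4,259.5), the middle at (529.2,152.4) and the right at (562.8,19.0) mm. Now I heft the left tin.

Request:
servo_tool:
  commands:
    - {"x": -0.006, "y": 0.02, "z": -0.02, "wx": 0, "wy": 0, "wz": 0, "claw": 0}
    - {"x": -0.015, "y": 0.05, "z": -0.045, "wx": 0, "wy": 0, "wz": 0, "claw": 0}
    - {"x": -0.024, "y": 0.08, "z": -0.07, "wx": 0, "wy": 0, "wz": 0, "claw": 0}
    - {"x": -0.033, "y": 0.108, "z": -0.1, "wx": 0, "wy": 0, "wz": 0, "claw": 0}
    - {"x": -0.0366, "y": 0.1195, "z": -0.135, "wx": 0, "wy": 0, "wz": 0, "claw": 0}
    - {"x": -0.0366, "y": 0.1195, "z": -0.17, "wx": 0, "wy": 0, "wz": 0, "claw": 0}
    - {"x": -0.0366, "y": 0.1195, "z": -0.2, "wx": 0, "wy": 0, "wz": 0, "claw": 0}
    - {"x": -0.0366, "y": 0.1195, "z": -0.225, "wx": 0, "wy": 0, "wz": 0, "claw": 0}
    - {"x": -0.0366, "y": 0.1195, "z": -0.25, "wx": 0, "wy": 0, "wz": 0, "claw": 0}
    - {"x": -0.0366, "y": 0.1195, "z": -0.275, "wx": 0, "wy": 0, "wz": 0, "claw": 0}
    - {"x": -0.0366, "y": 0.1195, "z": -0.288, "wx": 0, "wy": 0, "wz": 0, "claw": 0}
    - {"x": -0.0366, "y": 0.1195, "z": -0.288, "wx": 0, "wy": 0, "wz": 0, "claw": 0}

```text
time_s: 13.35
eef_pos: [481.1, 258.6, 38.3]
tool_rot: [-1.879, -2.513, 0.008]
ft_force: [0.2, -0.9, -0.5]
grip_width: 1.0
grip_force: 0.0
```

Request:
servo_tool:
  commands:
    - {"x": 0, "y": 0, "z": 0, "wx": 0, "wy": 0, "wz": 0, "claw": 1}
    - {"x": 0, "y": 0, "z": 0, "wx": 0, "wy": 0, "wz": 0, "claw": 1}
    - {"x": 0, "y": 0, "z": 0, "wx": 0, "wy": 0, "wz": 0, "claw": 1}
    - {"x": 0, "y": 0, "z": 0, "wx": 0, "wy": 0, "wz": 0, "claw": 1}
    - {"x": 0, "y": 0, "z": 0, "wx": 0, "wy": 0, "wz": 0, "claw": 1}
    - {"x": 0, "y": 0, "z": 0, "wx": 0, "wy": 0, "wz": 0, "claw": 1}
    - {"x": 0, "y": 0, "z": 0, "wx": 0, "wy": 0, "wz": 0, "claw": 1}
    - {"x": 0, "y": 0, "z": 0, "wx": 0, "wy": 0, "wz": 0, "claw": 1}
    - {"x": 0, "y": 0, "z": 0, "wx": 0, "wy": 0, "wz": 0, "claw": 1}

```text
time_s: 14.1
eef_pos: [483.3, 259.7, 42.2]
tool_rot: [-1.88, -2.516, 0.001]
ft_force: [-3.5, -1.1, 6.1]
grip_width: 0.617
grip_force: 30.0
```

Request:
servo_tool:
  commands:
    - {"x": 0, "y": 0, "z": 0, "wx": 0, "wy": 0, "wz": 0, "claw": 1}
    - {"x": 0, "y": 0, "z": 0.006, "wx": 0, "wy": 0, "wz": 0, "claw": 1}
    - {"x": 0, "y": 0, "z": 0.014, "wx": 0, "wy": 0, "wz": 0, "claw": 1}
    - {"x": 0, "y": 0, "z": 0.022, "wx": 0, "wy": 0, "wz": 0, "claw": 1}
    - {"x": 0, "y": 0, "z": 0.028, "wx": 0, "wy": 0, "wz": 0, "claw": 1}
    - {"x": 0, "y": 0, "z": 0.03, "wx": 0, "wy": 0, "wz": 0, "claw": 1}
    - {"x": 0, "y": 0, "z": 0.03, "wx": 0, "wy": 0, "wz": 0, "claw": 1}
    - {"x": 0, "y": 0, "z": 0.03, "wx": 0, "wy": 0, "wz": 0, "claw": 1}
    - {"x": 0, "y": 0, "z": 0.03, "wx": 0, "wy": 0, "wz": 0, "claw": 1}
    - {"x": 0, "y": 0, "z": 0.03, "wx": 0, "wy": 0, "wz": 0, "claw": 1}
    - {"x": 0, "y": 0, "z": 0.03, "wx": 0, "wy": 0, "wz": 0, "claw": 1}

```text
time_s: 15.02
eef_pos: [483.1, 259.5, 71.0]
tool_rot: [-1.881, -2.516, 0.001]
ft_force: [-0.0, -0.1, -2.1]
grip_width: 0.613
grip_force: 30.0
```

Request:
servo_tool:
  commands:
    - {"x": 0, "y": 0, "z": 0, "wx": 0, "wy": 0, "wz": 0, "claw": 1}
    - {"x": 0, "y": 0, "z": 0, "wx": 0, "wy": 0, "wz": 0, "claw": 1}
    - {"x": 0, "y": 0, "z": 0, "wx": 0, "wy": 0, "wz": 0, "claw": 1}

```text
time_s: 15.27
eef_pos: [483.4, 259.6, 71.4]
tool_rot: [-1.881, -2.516, 0.0]
ft_force: [0.6, -0.3, -2.5]
grip_width: 0.613
grip_force: 30.0
```

Run:
```python
from h import *
s=r.observe();print(s["ft_force"],s["tau"].round(2),s["eef_pos"])
```

```text
[ 0.64464988 -0.28699277 -2.4535138 ] [ 0.000e+00 -3.560e+01 -2.821e+01  6.000e-02  2.000e-02 -0.000e+00] [483.36773321 259.59261054  71.35643534]
```

Left tin: about 2.4 N, so light. Set it back.

Request:
servo_tool:
  commands:
    - {"x": 0, "y": 0, "z": -0.008, "wx": 0, "wy": 0, "wz": 0, "claw": 1}
    - {"x": 0, "y": 0, "z": -0.016, "wx": 0, "wy": 0, "wz": 0, "claw": 1}
    - {"x": 0, "y": 0, "z": -0.023, "wx": 0, "wy": 0, "wz": 0, "claw": 1}
    - {"x": 0, "y": 0, "z": -0.027, "wx": 0, "wy": 0, "wz": 0, "claw": 1}
    - {"x": 0, "y": 0, "z": -0.0295, "wx": 0, "wy": 0, "wz": 0, "claw": 1}
    - {"x": 0, "y": 0, "z": -0.03, "wx": 0, "wy": 0, "wz": 0, "claw": 1}
    - {"x": 0, "y": 0, "z": -0.03, "wx": 0, "wy": 0, "wz": 0, "claw": 1}
    - {"x": 0, "y": 0, "z": -0.03, "wx": 0, "wy": 0, "wz": 0, "claw": 1}
    - {"x": 0, "y": 0, "z": -0.03, "wx": 0, "wy": 0, "wz": 0, "claw": 1}

```text
time_s: 16.02
eef_pos: [482.3, 259.3, 42.1]
tool_rot: [-1.879, -2.515, 0.005]
ft_force: [-7.1, -2.8, 9.8]
grip_width: 0.614
grip_force: 30.0
```

Request:
servo_tool:
  commands:
    - {"x": 0, "y": 0, "z": 0, "wx": 0, "wy": 0, "wz": 0, "claw": 0}
    - {"x": 0, "y": 0, "z": 0, "wx": 0, "wy": 0, "wz": 0, "claw": 0}
    - {"x": 0, "y": 0, "z": 0, "wx": 0, "wy": 0, "wz": 0, "claw": 0}
    - {"x": 0, "y": 0, "z": 0, "wx": 0, "wy": 0, "wz": 0, "claw": 0}
    - {"x": 0, "y": 0, "z": 0, "wx": 0, "wy": 0, "wz": 0, "claw": 0}
    - {"x": 0, "y": 0, "z": 0, "wx": 0, "wy": 0, "wz": 0, "claw": 0}
    - {"x": 0, "y": 0, "z": 0.01, "wx": 0, "wy": 0, "wz": 0, "claw": 0}
    - {"x": 0, "y": 0, "z": 0.035, "wx": 0, "wy": 0, "wz": 0, "claw": 0}
    - {"x": 0, "y": 0, "z": 0.065, "wx": 0, "wy": 0, "wz": 0, "claw": 0}
    - {"x": 0, "y": 0, "z": 0.09, "wx": 0, "wy": 0, "wz": 0, "claw": 0}
    - {"x": 0.012, "y": -0.028, "z": 0.1, "wx": 0, "wy": 0, "wz": 0, "claw": 0}
    - {"x": 0.026, "y": -0.06, "z": 0.1, "wx": 0, "wy": 0, "wz": 0, "claw": 0}

```text
time_s: 17.02
eef_pos: [511.6, 200.7, 146.2]
tool_rot: [1.873, 2.516, 0.009]
ft_force: [-0.3, -0.2, -0.1]
grip_width: 1.0
grip_force: 0.0
```

Request:
servo_tool:
  commands:
    - {"x": 0.013, "y": -0.03, "z": 0, "wx": 0, "wy": 0, "wz": 0, "claw": 0}
    - {"x": 0.0198, "y": -0.0473, "z": 0, "wx": 0, "wy": 0, "wz": 0, "claw": 0}
    - {"x": 0.0198, "y": -0.0473, "z": 0, "wx": 0, "wy": 0, "wz": 0, "claw": 0}
    - {"x": 0.0198, "y": -0.0473, "z": -0.02, "wx": 0, "wy": 0, "wz": 0, "claw": 0}
    - {"x": 0.0198, "y": -0.0473, "z": -0.045, "wx": 0, "wy": 0, "wz": 0, "claw": 0}
    - {"x": 0.0198, "y": -0.0473, "z": -0.07, "wx": 0, "wy": 0, "wz": 0, "claw": 0}
    - {"x": 0.0198, "y": -0.0473, "z": -0.088, "wx": 0, "wy": 0, "wz": 0, "claw": 0}
    - {"x": 0.0198, "y": -0.0473, "z": -0.097, "wx": 0, "wy": 0, "wz": 0, "claw": 0}
    - {"x": 0.0198, "y": -0.0473, "z": -0.099, "wx": 0, "wy": 0, "wz": 0, "claw": 0}
    - {"x": 0.0198, "y": -0.0473, "z": -0.099, "wx": 0, "wy": 0, "wz": 0, "claw": 0}
    - {"x": 0.0198, "y": -0.0473, "z": -0.099, "wx": 0, "wy": 0, "wz": 0, "claw": 0}
    - {"x": 0.0198, "y": -0.0473, "z": -0.099, "wx": 0, "wy": 0, "wz": 0, "claw": 1}

```text
time_s: 18.02
eef_pos: [530.4, 152.6, 44.1]
tool_rot: [1.879, 2.515, 0.003]
ft_force: [0.0, 1.3, -0.4]
grip_width: 0.959
grip_force: 0.0
```

Request:
servo_tool:
  commands:
    - {"x": 0, "y": 0, "z": 0, "wx": 0, "wy": 0, "wz": 0, "claw": 1}
    - {"x": 0, "y": 0, "z": 0, "wx": 0, "wy": 0, "wz": 0, "claw": 1}
    - {"x": 0, "y": 0, "z": 0, "wx": 0, "wy": 0, "wz": 0, "claw": 1}
    - {"x": 0, "y": 0, "z": 0, "wx": 0, "wy": 0, "wz": 0, "claw": 1}
    - {"x": 0, "y": 0, "z": 0, "wx": 0, "wy": 0, "wz": 0, "claw": 1}
    - {"x": 0, "y": 0, "z": 0, "wx": 0, "wy": 0, "wz": 0, "claw": 1}
    - {"x": 0, "y": 0, "z": 0, "wx": 0, "wy": 0, "wz": 0, "claw": 1}
    - {"x": 0, "y": 0, "z": 0, "wx": 0, "wy": 0, "wz": 0, "claw": 1}

```text
time_s: 18.68
eef_pos: [528.7, 152.2, 42.6]
tool_rot: [-1.88, -2.516, 0.002]
ft_force: [-3.8, -1.8, 5.8]
grip_width: 0.613
grip_force: 30.0
```

Request:
servo_tool:
  commands:
    - {"x": 0, "y": 0, "z": 0.003, "wx": 0, "wy": 0, "wz": 0, "claw": 1}
    - {"x": 0, "y": 0, "z": 0.009, "wx": 0, "wy": 0, "wz": 0, "claw": 1}
    - {"x": 0, "y": 0, "z": 0.016, "wx": 0, "wy": 0, "wz": 0, "claw": 1}
    - {"x": 0, "y": 0, "z": 0.023, "wx": 0, "wy": 0, "wz": 0, "claw": 1}
    - {"x": 0, "y": 0, "z": 0.028, "wx": 0, "wy": 0, "wz": 0, "claw": 1}
    - {"x": 0, "y": 0, "z": 0.03, "wx": 0, "wy": 0, "wz": 0, "claw": 1}
    - {"x": 0, "y": 0, "z": 0.03, "wx": 0, "wy": 0, "wz": 0, "claw": 1}
    - {"x": 0, "y": 0, "z": 0.03, "wx": 0, "wy": 0, "wz": 0, "claw": 1}
    - {"x": 0, "y": 0, "z": 0.03, "wx": 0, "wy": 0, "wz": 0, "claw": 1}
    - {"x": 0, "y": 0, "z": 0.03, "wx": 0, "wy": 0, "wz": 0, "claw": 1}
    - {"x": 0, "y": 0, "z": 0.03, "wx": 0, "wy": 0, "wz": 0, "claw": 1}
    - {"x": 0, "y": 0, "z": 0.03, "wx": 0, "wy": 0, "wz": 0, "claw": 1}

```text
time_s: 19.68
eef_pos: [529.0, 152.3, 72.2]
tool_rot: [-1.881, -2.516, 0.001]
ft_force: [-0.0, 0.1, -1.9]
grip_width: 0.614
grip_force: 30.0
```

Request:
servo_tool:
  commands:
    - {"x": 0, "y": 0, "z": 0, "wx": 0, "wy": 0, "wz": 0, "claw": 1}
    - {"x": 0, "y": 0, "z": 0, "wx": 0, "wy": 0, "wz": 0, "claw": 1}
    - {"x": 0, "y": 0, "z": 0, "wx": 0, "wy": 0, "wz": 0, "claw": 1}

```text
time_s: 19.93
eef_pos: [529.2, 152.3, 72.4]
tool_rot: [-1.881, -2.516, 0.0]
ft_force: [-0.1, 0.5, -2.0]
grip_width: 0.613
grip_force: 30.0
```

Middle tin: about 2.0 N, light. Set it back and move on to the right one.

Request:
servo_tool:
  commands:
    - {"x": 0, "y": 0, "z": -0.008, "wx": 0, "wy": 0, "wz": 0, "claw": 1}
    - {"x": 0, "y": 0, "z": -0.016, "wx": 0, "wy": 0, "wz": 0, "claw": 1}
    - {"x": 0, "y": 0, "z": -0.022, "wx": 0, "wy": 0, "wz": 0, "claw": 1}
    - {"x": 0, "y": 0, "z": -0.026, "wx": 0, "wy": 0, "wz": 0, "claw": 1}
    - {"x": 0, "y": 0, "z": -0.0285, "wx": 0, "wy": 0, "wz": 0, "claw": 1}
    - {"x": 0, "y": 0, "z": -0.0295, "wx": 0, "wy": 0, "wz": 0, "claw": 1}
    - {"x": 0, "y": 0, "z": -0.0295, "wx": 0, "wy": 0, "wz": 0, "claw": 1}
    - {"x": 0, "y": 0, "z": -0.0295, "wx": 0, "wy": 0, "wz": 0, "claw": 1}
    - {"x": 0, "y": 0, "z": -0.0295, "wx": 0, "wy": 0, "wz": 0, "claw": 1}

```text
time_s: 20.68
eef_pos: [529.5, 152.3, 43.1]
tool_rot: [1.881, 2.516, 0.001]
ft_force: [-0.1, -0.1, -2.8]
grip_width: 0.613
grip_force: 30.0
```

Request:
servo_tool:
  commands:
    - {"x": 0, "y": 0, "z": 0, "wx": 0, "wy": 0, "wz": 0, "claw": 0}
    - {"x": 0, "y": 0, "z": 0, "wx": 0, "wy": 0, "wz": 0, "claw": 0}
    - {"x": 0, "y": 0, "z": 0, "wx": 0, "wy": 0, "wz": 0, "claw": 0}
    - {"x": 0, "y": 0, "z": 0, "wx": 0, "wy": 0, "wz": 0, "claw": 0}
    - {"x": 0, "y": 0, "z": 0, "wx": 0, "wy": 0, "wz": 0, "claw": 0}
    - {"x": 0, "y": 0, "z": 0, "wx": 0, "wy": 0, "wz": 0, "claw": 0}
    - {"x": 0, "y": 0, "z": 0.01, "wx": 0, "wy": 0, "wz": 0, "claw": 0}
    - {"x": 0, "y": 0, "z": 0.035, "wx": 0, "wy": 0, "wz": 0, "claw": 0}
    - {"x": 0, "y": 0, "z": 0.065, "wx": 0, "wy": 0, "wz": 0, "claw": 0}
    - {"x": 0, "y": 0, "z": 0.09, "wx": 0, "wy": 0, "wz": 0, "claw": 0}
    - {"x": 0.0076, "y": -0.0284, "z": 0.0995, "wx": 0, "wy": 0, "wz": 0, "claw": 0}
    - {"x": 0.0156, "y": -0.0634, "z": 0.0995, "wx": 0, "wy": 0, "wz": 0, "claw": 0}

```text
time_s: 21.68
eef_pos: [547.1, 89.7, 147.2]
tool_rot: [1.872, 2.515, 0.007]
ft_force: [0.4, 0.4, -0.4]
grip_width: 1.0
grip_force: 0.0
```

Request:
servo_tool:
  commands:
    - {"x": 0.009, "y": -0.035, "z": 0, "wx": 0, "wy": 0, "wz": 0, "claw": 0}
    - {"x": 0.016, "y": -0.063, "z": 0, "wx": 0, "wy": 0, "wz": 0, "claw": 0}
    - {"x": 0.018, "y": -0.07, "z": 0, "wx": 0, "wy": 0, "wz": 0, "claw": 0}
    - {"x": 0.018, "y": -0.07, "z": -0.02, "wx": 0, "wy": 0, "wz": 0, "claw": 0}
    - {"x": 0.018, "y": -0.07, "z": -0.045, "wx": 0, "wy": 0, "wz": 0, "claw": 0}
    - {"x": 0.018, "y": -0.07, "z": -0.07, "wx": 0, "wy": 0, "wz": 0, "claw": 0}
    - {"x": 0.018, "y": -0.07, "z": -0.088, "wx": 0, "wy": 0, "wz": 0, "claw": 0}
    - {"x": 0.018, "y": -0.07, "z": -0.097, "wx": 0, "wy": 0, "wz": 0, "claw": 0}
    - {"x": 0.018, "y": -0.07, "z": -0.1, "wx": 0, "wy": 0, "wz": 0, "claw": 0}
    - {"x": 0.018, "y": -0.07, "z": -0.1, "wx": 0, "wy": 0, "wz": 0, "claw": 0}
    - {"x": 0.018, "y": -0.07, "z": -0.1, "wx": 0, "wy": 0, "wz": 0, "claw": 0}
    - {"x": 0.018, "y": -0.07, "z": -0.1, "wx": 0, "wy": 0, "wz": 0, "claw": 1}

```text
time_s: 22.68
eef_pos: [564.0, 18.9, 44.1]
tool_rot: [1.879, 2.514, 0.002]
ft_force: [-0.1, -0.6, 0.2]
grip_width: 0.958
grip_force: 0.0
```

Request:
servo_tool:
  commands:
    - {"x": 0, "y": 0, "z": 0, "wx": 0, "wy": 0, "wz": 0, "claw": 1}
    - {"x": 0, "y": 0, "z": 0, "wx": 0, "wy": 0, "wz": 0, "claw": 1}
    - {"x": 0, "y": 0, "z": 0, "wx": 0, "wy": 0, "wz": 0, "claw": 1}
    - {"x": 0, "y": 0, "z": 0, "wx": 0, "wy": 0, "wz": 0, "claw": 1}
    - {"x": 0, "y": 0, "z": 0, "wx": 0, "wy": 0, "wz": 0, "claw": 1}
    - {"x": 0, "y": 0, "z": 0, "wx": 0, "wy": 0, "wz": 0, "claw": 1}
    - {"x": 0, "y": 0, "z": 0, "wx": 0, "wy": 0, "wz": 0, "claw": 1}
    - {"x": 0, "y": 0, "z": 0, "wx": 0, "wy": 0, "wz": 0, "claw": 1}

```text
time_s: 23.35
eef_pos: [561.7, 18.6, 42.6]
tool_rot: [-1.879, -2.515, 0.004]
ft_force: [-5.7, -1.5, 4.6]
grip_width: 0.612
grip_force: 30.0
```

Request:
servo_tool:
  commands:
    - {"x": 0, "y": 0, "z": 0.003, "wx": 0, "wy": 0, "wz": 0, "claw": 1}
    - {"x": 0, "y": 0, "z": 0.009, "wx": 0, "wy": 0, "wz": 0, "claw": 1}
    - {"x": 0, "y": 0, "z": 0.016, "wx": 0, "wy": 0, "wz": 0, "claw": 1}
    - {"x": 0, "y": 0, "z": 0.023, "wx": 0, "wy": 0, "wz": 0, "claw": 1}
    - {"x": 0, "y": 0, "z": 0.028, "wx": 0, "wy": 0, "wz": 0, "claw": 1}
    - {"x": 0, "y": 0, "z": 0.03, "wx": 0, "wy": 0, "wz": 0, "claw": 1}
    - {"x": 0, "y": 0, "z": 0.03, "wx": 0, "wy": 0, "wz": 0, "claw": 1}
    - {"x": 0, "y": 0, "z": 0.03, "wx": 0, "wy": 0, "wz": 0, "claw": 1}
    - {"x": 0, "y": 0, "z": 0.03, "wx": 0, "wy": 0, "wz": 0, "claw": 1}
    - {"x": 0, "y": 0, "z": 0.03, "wx": 0, "wy": 0, "wz": 0, "claw": 1}
    - {"x": 0, "y": 0, "z": 0.03, "wx": 0, "wy": 0, "wz": 0, "claw": 1}
    - {"x": 0, "y": 0, "z": 0.03, "wx": 0, "wy": 0, "wz": 0, "claw": 1}

```text
time_s: 24.35
eef_pos: [562.6, 18.9, 72.2]
tool_rot: [-1.881, -2.516, 0.0]
ft_force: [-0.1, 0.1, -6.4]
grip_width: 0.613
grip_force: 30.0
```

Right tin: 6.4 N, the heaviest. Set it back first, as asked, then lift it for good.

Request:
servo_tool:
  commands:
    - {"x": 0, "y": 0, "z": -0.008, "wx": 0, "wy": 0, "wz": 0, "claw": 1}
    - {"x": 0, "y": 0, "z": -0.016, "wx": 0, "wy": 0, "wz": 0, "claw": 1}
    - {"x": 0, "y": 0, "z": -0.022, "wx": 0, "wy": 0, "wz": 0, "claw": 1}
    - {"x": 0, "y": 0, "z": -0.026, "wx": 0, "wy": 0, "wz": 0, "claw": 1}
    - {"x": 0, "y": 0, "z": -0.0285, "wx": 0, "wy": 0, "wz": 0, "claw": 1}
    - {"x": 0, "y": 0, "z": -0.03, "wx": 0, "wy": 0, "wz": 0, "claw": 1}
    - {"x": 0, "y": 0, "z": -0.03, "wx": 0, "wy": 0, "wz": 0, "claw": 1}
    - {"x": 0, "y": 0, "z": -0.03, "wx": 0, "wy": 0, "wz": 0, "claw": 1}
    - {"x": 0, "y": 0, "z": -0.03, "wx": 0, "wy": 0, "wz": 0, "claw": 0}
    - {"x": 0, "y": 0, "z": -0.03, "wx": 0, "wy": 0, "wz": 0, "claw": 0}
    - {"x": 0, "y": 0, "z": -0.03, "wx": 0, "wy": 0, "wz": 0, "claw": 0}
    - {"x": 0, "y": 0, "z": -0.03, "wx": 0, "wy": 0, "wz": 0, "claw": 0}

```text
time_s: 25.35
eef_pos: [563.8, 18.7, 43.4]
tool_rot: [1.88, 2.515, 0.002]
ft_force: [-0.4, 0.6, -0.7]
grip_width: 0.862
grip_force: 0.0
```

Request:
servo_tool:
  commands:
    - {"x": 0, "y": 0, "z": 0, "wx": 0, "wy": 0, "wz": 0, "claw": 0}
    - {"x": 0, "y": 0, "z": 0, "wx": 0, "wy": 0, "wz": 0, "claw": 0}
    - {"x": 0, "y": 0, "z": 0, "wx": 0, "wy": 0, "wz": 0, "claw": 1}
    - {"x": 0, "y": 0, "z": 0, "wx": 0, "wy": 0, "wz": 0, "claw": 1}
    - {"x": 0, "y": 0, "z": 0, "wx": 0, "wy": 0, "wz": 0, "claw": 1}
    - {"x": 0, "y": 0, "z": 0, "wx": 0, "wy": 0, "wz": 0, "claw": 1}
    - {"x": 0, "y": 0, "z": 0, "wx": 0, "wy": 0, "wz": 0, "claw": 1}
    - {"x": 0, "y": 0, "z": 0, "wx": 0, "wy": 0, "wz": 0, "claw": 1}
    - {"x": 0, "y": 0, "z": 0, "wx": 0, "wy": 0, "wz": 0, "claw": 1}
    - {"x": 0, "y": 0, "z": 0, "wx": 0, "wy": 0, "wz": 0, "claw": 1}
    - {"x": 0, "y": 0, "z": 0, "wx": 0, "wy": 0, "wz": 0, "claw": 1}
    - {"x": 0, "y": 0, "z": 0, "wx": 0, "wy": 0, "wz": 0, "claw": 1}

```text
time_s: 26.35
eef_pos: [562.9, 18.9, 42.4]
tool_rot: [1.881, 2.516, 0.0]
ft_force: [1.1, 0.7, -0.4]
grip_width: 0.616
grip_force: 30.0
```

Request:
servo_tool:
  commands:
    - {"x": 0, "y": 0, "z": 0.004, "wx": 0, "wy": 0, "wz": 0, "claw": 1}
    - {"x": 0, "y": 0, "z": 0.014, "wx": 0, "wy": 0, "wz": 0, "claw": 1}
    - {"x": 0, "y": 0, "z": 0.03, "wx": 0, "wy": 0, "wz": 0, "claw": 1}
    - {"x": 0, "y": 0, "z": 0.05, "wx": 0, "wy": 0, "wz": 0, "claw": 1}
    - {"x": 0, "y": 0, "z": 0.07, "wx": 0, "wy": 0, "wz": 0, "claw": 1}
    - {"x": 0, "y": 0, "z": 0.09, "wx": 0, "wy": 0, "wz": 0, "claw": 1}
    - {"x": 0, "y": 0, "z": 0.11, "wx": 0, "wy": 0, "wz": 0, "claw": 1}
    - {"x": 0, "y": 0, "z": 0.13, "wx": 0, "wy": 0, "wz": 0, "claw": 1}
    - {"x": 0, "y": 0, "z": 0.15, "wx": 0, "wy": 0, "wz": 0, "claw": 1}
    - {"x": 0, "y": 0, "z": 0.17, "wx": 0, "wy": 0, "wz": 0, "claw": 1}
    - {"x": 0, "y": 0, "z": 0.185, "wx": 0, "wy": 0, "wz": 0, "claw": 1}
    - {"x": 0, "y": 0, "z": 0.2, "wx": 0, "wy": 0, "wz": 0, "claw": 1}

```text
time_s: 27.35
eef_pos: [561.9, 19.0, 243.2]
tool_rot: [-1.88, -2.515, 0.001]
ft_force: [0.5, -0.6, -6.1]
grip_width: 0.615
grip_force: 30.0
```

Request:
servo_tool:
  commands:
    - {"x": 0, "y": 0, "z": 0.01, "wx": 0, "wy": 0, "wz": 0, "claw": 1}
    - {"x": 0, "y": 0, "z": 0.015, "wx": 0, "wy": 0, "wz": 0, "claw": 1}
    - {"x": 0, "y": 0, "z": 0.015, "wx": 0, "wy": 0, "wz": 0, "claw": 1}
    - {"x": 0, "y": 0, "z": 0.015, "wx": 0, "wy": 0, "wz": 0, "claw": 1}
    - {"x": 0, "y": 0, "z": 0.015, "wx": 0, "wy": 0, "wz": 0, "claw": 1}
    - {"x": 0, "y": 0, "z": 0.015, "wx": 0, "wy": 0, "wz": 0, "claw": 1}
    - {"x": 0, "y": 0, "z": 0.015, "wx": 0, "wy": 0, "wz": 0, "claw": 1}
    - {"x": 0, "y": 0, "z": 0.015, "wx": 0, "wy": 0, "wz": 0, "claw": 1}
    - {"x": 0, "y": 0, "z": 0.015, "wx": 0, "wy": 0, "wz": 0, "claw": 1}
    - {"x": 0, "y": 0, "z": 0.015, "wx": 0, "wy": 0, "wz": 0, "claw": 1}
    - {"x": 0, "y": 0, "z": 0.015, "wx": 0, "wy": 0, "wz": 0, "claw": 1}
    - {"x": 0, "y": 0, "z": 0.015, "wx": 0, "wy": 0, "wz": 0, "claw": 1}

```text
time_s: 28.35
eef_pos: [562.8, 18.9, 257.5]
tool_rot: [1.881, 2.516, 0.0]
ft_force: [-0.4, 0.2, -6.3]
grip_width: 0.617
grip_force: 30.0
```

Run:
```python
from h import *
s=r.observe();print(s["eef_pos"],s["ft_force"],s["grip_force"],s["dq"].round(3))
for n,t in(("scene",190),("wrist",205)):
    m=eyes.camera_model(n);a=eyes.camera(n)[:,:,::-1].copy();H,S,V=cv2.split(cv2.cvtColor(a,cv2.COLOR_BGR2HSV))
    for k in blobs((S<45)&(V>t),250):
        (ex,ey),ax,an=cv2.fitEllipse(cv2.convexHull(k));w=ray(m,(ex,ey),84)
        if 440<w[0]<620 and -50<w[1]<320:print(n,np.round((ex,ey),1),np.round(ax,1),w.round(1)[:2])
# scraper handle in holder
c=eyes.camera("scene")[:,:,::-1];o=cv2.imread("pics/scene6.png");print("holder diff",np.abs(c[100:180,195:315].astype(int)-o[100:180,195:315]).mean())
```

```text
[562.8161239   18.90853029 257.48693044] [-0.4385196   0.22006887 -6.25693622] 29.998591978073534 [ 0.    -0.001  0.    -0.     0.001  0.001]
scene [419.1 316.2] [27.4 31.7] [482.8 263.8]
scene [370.4 278.6] [26.4 29.4] [529.5 157.1]
wrist [325.6  55.9] [70.  75.8] [530.4 152.7]
holder diff 24.93923611111111
```

Run:
```python
from h import *
c=eyes.camera("scene")[:,:,::-1].copy();o=cv2.imread("pics/scene6.png");m=eyes.camera_model("scene")
for a in(o,c):
    H,S,V=cv2.split(cv2.cvtColor(a,cv2.COLOR_BGR2HSV))
    mk=(H<18)&(S>70)&(V<125)&(V>30);w=np.zeros_like(mk);w[100:180,195:315]=1
    for k in blobs(mk&w,60):print(np.round(cv2.minAreaRect(k)[0],1),np.round(cv2.minAreaRect(k)[1],1),ray(m,cv2.minAreaRect(k)[0],68).round(0))
    print(a[100:180,195:315].mean())
```

```text
[268.8 121.5] [11.2 27.9] [ 556. -336.   68.]
132.49923611111112
[269.5 121.1] [11.3 29.5] [ 554. -337.   68.]
113.51229166666667
```

```bash
python3 -c "
from bench import close_job
print(close_job())"
```

```text
the job is handed in; nothing more can be done
None
```

The scraper is fully home in its slot and released. The right-hand tin was heaviest (about 6.3 N against 2.4 and 2.0) and is held upright and still, its underside about 140 mm above the other two lids; the job was handed in at about 28.5 s, result not shown.

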